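# Check bench tools in with a pop-button tray

## Task

First stand the V-block that is in the tray's way upright in the middle of the blue felt square. Then press down the spring button on the guide tube and slide the tray out towards you until the button pops up in the outermost (blue) hole, and lay every tool that is out on the bench flat and lengthwise in the tray lane of its colour: red screwdriver red, yellow screwdriver yellow, wooden brush orange, steel tweezers white. Last, press the button again and slide the loaded tray right into the hood until the button pops up in the innermost (green) hole; leave the parts cup and the oil bottle where they stand.

Things in the scene. Friction and masses are not known exactly. Their poses are not given: they have to be found in the camera images.
- station: tool check-in station, fixed to the bench; grey hood 205 x 260 x 86 mm with an open front, clear height inside 75 mm above the bench. Origin on the bench under the middle of the hood's front edge; x points into the hood (the tray comes out along -x), y to the left, z up. An aluminium guide tube 36 mm wide, top 40 mm above the bench, runs along x at y = -155 mm, from x = -238 to +48 mm.
- tray (a joint): how far the tray is out, m: 0 = button over the innermost hole (green dot, tray under the hood), 0.11 = middle hole (white dot, the start), 0.22 = outermost hole (blue dot, tray clear of the hood). End stops lie 2 mm beyond the first and last hole, so that at a stop the button still pops up. It slides with about 2 N and slow damping; it is locked while the button is up in a hole
- button (a joint): how far the spring button is pressed down, m: 0 = popped up in a hole, 0.010 = fully down. Takes 4 N to start and 9 N fully down. The tray is free to slide when it is down at least 8 mm; let go between holes, the tube's wall keeps it down at about 7 mm and it pops up by itself when slid over a hole (2 mm of play either way)
- button_top (a point): middle of the top of the button's black cap with a red disc: cap 24 mm across and 20 mm high on a thin neck, its top 75 mm above the bench when up and its underside 15 mm above the guide tube (5 mm when down). It travels with the tray along the tube. Axes as station. Pinch the cap from above, push down and slide along the tube
- lane_red (a point): middle of the floor of the red tray lane (leftmost). The tray is 200 mm (x) by 212 mm (y), floor 12 mm above the bench, outer rim 4 mm thick and 12 mm above its floor; four lanes along x, 48 mm wide and 192 mm long, at 52 mm spacing with 6 mm high ridges between. x along the lane, z up; moves with the tray
- lane_yellow (a point): same for the yellow lane, second from the left
- lane_orange (a point): same for the orange lane, third from the left
- lane_white (a point): same for the white lane, rightmost, next to the guide tube
- felt_spot (a point): middle of the top of the blue felt square, 75 x 75 x 3 mm, with a white outline 52 mm square, fixed on the bench
- v_block: ground steel V-block 45 (x) x 40 (y) x 34 mm, 0.4 kg, solid for grasping across its y sides; origin in the middle of its underside; at the start it stands in front of the tray
- red_screwdriver: screwdriver 169 mm long lying along its x axis, red handle 18 mm wide and 17 mm high from x = -78 to +2 mm (grasp there, e.g. x = -38), thin shaft to +x; origin mid-length at its underside. May be absent
- yellow_screwdriver: screwdriver 149 mm long lying along its x axis, yellow handle 16 mm wide and 14 mm high from x = -68 to +2 mm (grasp there, e.g. x = -33), thin shaft to +x; origin mid-length at its underside. May be absent
- brush: soft brush 148 mm long along its x axis, wooden handle up to 21 mm wide and 9 mm high from x = -74 to +32 mm, bristles at +x, 26 mm wide; origin mid-length at its underside. Grasp near x = -10 mm. May be absent
- tweezers: steel tweezers 131 mm long along the x axis, 12 mm wide and 9 mm high; origin mid-length at the underside. May be absent
- parts_cup: small pale cup 56 mm across, 28 mm high, standing on the right; to be left alone
- oil_bottle: brown dropper bottle 33 mm across, 102 mm high, standing at the back right, z up; to be left alone
Mind the look-alikes: they are no part of the job. Leave any black or purple look-alike of the v_block alone.

How it is judged (in metres and radians):
On the way, in this order (a step that is already met when the one before it is completed fails the run):
1. the V-block stands on the felt square (horizontal distance between v_block and felt_spot below 0.02 m and z of v_block in the frame of felt_spot below 0.006 m and angle between v_block's own z axis and vertical below 0.15 rad), for 0.2 s.
2. the tray is out, with the button up in the outermost hole (value of joint tray above 0.214 m and value of joint button below 0.0025 m), for 0.2 s.
3. every tool lies in the lane of its colour, with the tray still out (x of red_screwdriver in the frame of lane_red between -0.025 and 0.025 m and y of red_screwdriver in the frame of lane_red between -0.022 and 0.022 m and z of red_screwdriver in the frame of lane_red between -0.012 and 0.02 m and angle between the x axis of red_screwdriver and the x axis of lane_red, either way round below 0.3 rad and x of yellow_screwdriver in the frame of lane_yellow between -0.025 and 0.025 m and y of yellow_screwdriver in the frame of lane_yellow between -0.022 and 0.022 m and z of yellow_screwdriver in the frame of lane_yellow between -0.012 and 0.02 m and angle between the x axis of yellow_screwdriver and the x axis of lane_yellow, either way round below 0.3 rad and x of brush in the frame of lane_orange between -0.025 and 0.025 m and y of brush in the frame of lane_orange between -0.022 and 0.022 m and z of brush in the frame of lane_orange between -0.012 and 0.02 m and angle between the x axis of brush and the x axis of lane_orange, either way round below 0.3 rad and x of tweezers in the frame of lane_white between -0.025 and 0.025 m and y of tweezers in the frame of lane_white between -0.022 and 0.022 m and z of tweezers in the frame of lane_white between -0.012 and 0.02 m and angle between the x axis of tweezers and the x axis of lane_white, either way round below 0.3 rad and value of joint tray above 0.21 m), for 0.2 s.
At the end, for the whole second after the job is handed in: tray within 6 mm of the innermost hole, button up within 2.5 mm; each tool present flat in its colour's lane (origin within 22 mm across, 25 mm along, 0.3 rad of the lane's middle); V-block upright on the felt within 20 mm of its middle; all at rest (all of step 1 and value of joint tray below 0.006 m and value of joint button below 0.0025 m and x of red_screwdriver in the frame of lane_red between -0.025 and 0.025 m and y of red_screwdriver in the frame of lane_red between -0.022 and 0.022 m and z of red_screwdriver in the frame of lane_red between -0.012 and 0.02 m and angle between the x axis of red_screwdriver and the x axis of lane_red, either way round below 0.3 rad and x of yellow_screwdriver in the frame of lane_yellow between -0.025 and 0.025 m and y of yellow_screwdriver in the frame of lane_yellow between -0.022 and 0.022 m and z of yellow_screwdriver in the frame of lane_yellow between -0.012 and 0.02 m and angle between the x axis of yellow_screwdriver and the x axis of lane_yellow, either way round below 0.3 rad and x of brush in the frame of lane_orange between -0.025 and 0.025 m and y of brush in the frame of lane_orange between -0.022 and 0.022 m and z of brush in the frame of lane_orange between -0.012 and 0.02 m and angle between the x axis of brush and the x axis of lane_orange, either way round below 0.3 rad and x of tweezers in the frame of lane_white between -0.025 and 0.025 m and y of tweezers in the frame of lane_white between -0.022 and 0.022 m and z of tweezers in the frame of lane_white between -0.012 and 0.02 m and angle between the x axis of tweezers and the x axis of lane_white, either way round below 0.3 rad and linear speed of each of red_screwdriver, yellow_screwdriver, brush, tweezers, v_block below 0.02 m/s); the robot touches nothing.
It fails at once if the parts cup is moved (distance of parts_cup from where it was at the start of the episode above 0.04 m).
It fails at once if the oil bottle is moved or tipped (distance of oil_bottle from where it was at the start of the episode above 0.04 m or angle between oil_bottle's own z axis and vertical above 0.7 rad).
Of red_screwdriver, yellow_screwdriver, brush, tweezers only 3 to 4 are there at a start; the rules pass over those that are not, and their reading is None.
At some moment in a run one of red_screwdriver, yellow_screwdriver, brush, tweezers, v_block may be knocked a few centimetres aside while the robot is not near it.
Once in a run the grip may slacken for a moment while it holds something.
It also fails if it takes over 210 s, if anything falls off the work surface, if the arm or the gripper's body presses on something with over 40 N, if the wrist force passes 120 N, or if a joint passes its speed limit or range.

## Robot

A 6-joint arm with a two-finger parallel gripper is mounted at the origin on a cart in front of the work surface, level with it; the furniture and walls round the work are solid. World frame = base frame: x ahead of the robot, y to its left, z up, the work surface at z = 0. Lengths are in mm, angles in rad, forces in N, time in s.
With the tool pointing down it reaches from about 375 to 925 mm from the base axis. Payload 5.7 kg.
Tool frame: the origin (TCP) lies midway between the tips of the shut fingers; the grasp point (between the pads) lies 19 mm behind it; z points along the fingers, y is the line along which they close (so a half turn about z gives the same grasp; the last joint's range is limited). The gripper opens to 88 mm and grips with 3 to 60 N. Pads are 20 mm wide; open, the fingers measure 115 mm over their backs; the gripper's body (75 mm by 178 mm) begins 61 mm behind the grasp point.
Start: joints at [-1.319, 0.359, 1.51, -0, 1.272, -0.115], TCP at [215.161, -560.061, 222.623] pointing down, gripper open.
Joint ranges: [-2.97, 2.97], [-1.01, 2.36], [0.21, 2.38], [-0.96, 4.11], [0.2, 2.71], [-2.98, 2.98]. Speed limits (rad/s): [2.39, 2.39, 3.14, 3.14, 3.14, 3.14].

## Interface

Orientations are given as [roll, pitch, yaw] about the fixed x, y, z axes, in that order (R = Rz(yaw) Ry(pitch) Rx(roll)).
In Python, from workcell import arm gives the robot as it stands.
- The arm moves only by the shell command python3 -m creep 'ROWS'. ROWS is text: rows parted by semicolons, each of 7 numbers parted by spaces: the shift along the tool's x, y, z in m, then the turn, a rotation vector about the tool's x, y, z in degrees, then the closure, from -1 (fully open) to 1 (shut), so that 0 is half open. A call has 1 to 5 rows; each row is the pose to reach, as a shift and turn from the pose commanded when the call began, along the tool's axes at that moment; what a row does not reach only later rows make up. A row lasts 1/12 s, in which the tool goes at most 41.7 mm and 7.16 degrees, less where a joint would pass 70% of its speed; a pose out of reach is approached as far as the arm can. A call with a gripper value outside its range is refused whole. The fingers move at their own pace and stop on an object; the grip force is fixed at half the most. Time passes only in rows, so rows that repeat a pose let the fingers close. It gives the time, the measured TCP pose, the force, the opening and the grip force at its end, in the units of the state.
- arm.get_obs(): the state, without advancing time (a new reading comes with each control period).
- arm.capture(name): name is "side" or "top"; returns a dict with "image" (400x640x3 uint8, red, green, blue), "intrinsics" (3x3 intrinsics, pixels), "distortion" ([k1, k2, p1, p2, k3] as OpenCV has them; the pictures are not rectified), "R" (3x3) and "t" (3): a world point X has camera coordinates R X + t. Camera axes: x right, y down, z forward; pixel columns grow to the right and rows downward; lengths in mm; the calibration is good to about 2 mm. A picture is of the moment at which its call begins. There is no depth.
- arm.job_done(): hands the job in; it is judged then, once.
The state is a dict: "time": time; "qpos": joint angles; "joint_velocities": joint speeds; "joint_efforts": joint torques, N m; "position": TCP position; "tool_rot": TCP orientation; "force": force on the tool from outside, world axes, zero at the start; "ft_torque": the same for the moment, N m; "opening": finger opening in mm; "grasp_force": force on a finger pad.
Only numpy, scipy, OpenCV 4.12 (cv2) and the standard library are available. Lean on these libraries where they do the work, as an engineer would, in place of code of your own. Each camera call takes 0.05 s, during which the arm holds its last target. There are 200 camera calls.

## Working session

There is one attempt and no reset: what is moved stays moved. The work goes in short steps, Python scripts to look and compute and a shell command to move; the robot and the scene stay as the last step left them, time stands still between calls to the robot, and variables do not carry over. Pictures are saved under pics/ and viewed, at most 14 in all, crops included, and the job is handed in when it is done.

```bash
mkdir -p pics; ls; python3 - <<'E'
from workcell import arm
import cv2
print(arm.get_obs())
for n in("side","top"):
    c=arm.capture(n); cv2.imwrite(f"pics/{n}0.png",c["image"][:,:,::-1]); print(n,c["intrinsics"],c["distortion"],c["R"],c["t"])
E
```

```text
pics
{'time': 0.0, 'qpos': array([-1.31909916e+00,  3.59490126e-01,  1.51142416e+00, -1.06161709e-05,
        1.27249409e+00, -1.15076099e-01]), 'joint_velocities': array([ 1.03843376e-03, -2.65378772e-05, -1.09572837e-03, -6.95665835e-04,
       -4.69705375e-04, -2.05688413e-03]), 'joint_efforts': array([ 1.17105054e-03, -5.15368831e+01, -2.70723188e+01,  6.73072482e-02,
        3.51356668e-02, -1.77561246e-04]), 'position': array([ 214.9934086 , -559.4225919 ,  221.82160144]), 'tool_rot': array([-3.13978777e+00, -1.98410858e-04,  3.66776214e-01]), 'force': array([ 0.55546365,  0.11794356, -0.08989966]), 'ft_torque': array([ 0.03525211, -0.02974068, -0.03514008]), 'grasp_force': 0.0, 'opening': 88.29294677492595}
side [[498.13394293   0.         325.3119038 ]
 [  0.         498.13394293 196.89677407]
 [  0.           0.           1.        ]] [-0.15745083  0.          0.          0.          0.        ] [[ 0.84267879 -0.53821205  0.01484061]
 [-0.34664399 -0.56341914 -0.74993121]
 [ 0.41198349  0.62680672 -0.66134933]] [-484.03741582  251.57011685 1756.99518155]
top [[432.88363005   0.         324.78831999]
 [  0.         432.88363005 201.62426752]
 [  0.           0.           1.        ]] [-0.05586323  0.          0.          0.          0.        ] [[ 0.02625571 -0.99959011 -0.01141237]
 [-0.98915205 -0.02432759 -0.14486678]
 [ 0.14452976  0.01509215 -0.98938535]] [ -11.95130127  549.65556421 1304.67719814]
```

View pics/side0.png

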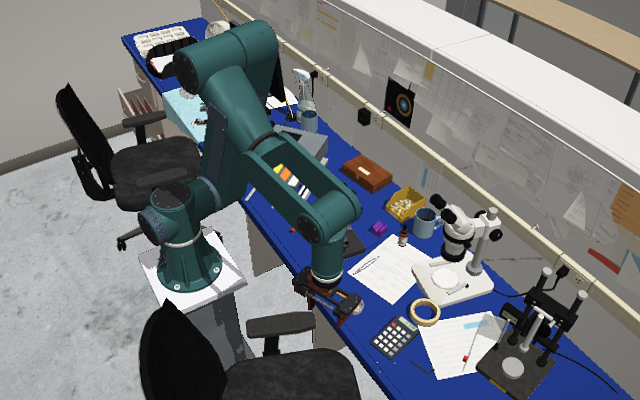

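View pics/top0.png

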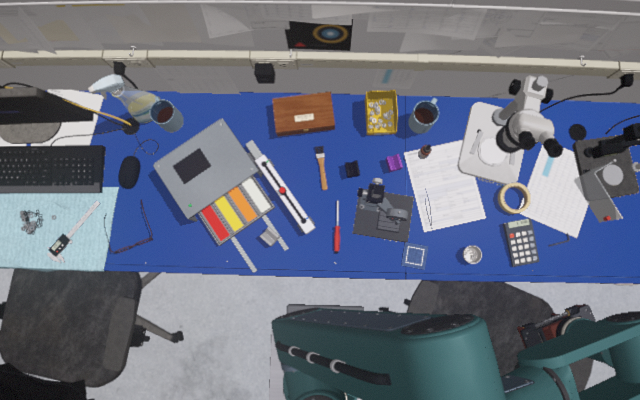

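The top view shows the hood at (205,165), tray lanes at (237,212), guide tube at (280,187), V-block at (268,235), felt at (415,256), red screwdriver at (337,227), brush at (322,168), cup at (472,254) and bottle at (425,152). I'll zoom in to look for the tweezers and yellow screwdriver.

```bash
python3 - <<'E'
import cv2
i=cv2.imread("pics/top0.png")
cv2.imwrite("pics/z1.png",cv2.resize(i[120:275,140:350],None,fx=3.8,fy=3.8,interpolation=cv2.INTER_CUBIC))
cv2.imwrite("pics/z2.png",cv2.resize(i[130:275,330:530],None,fx=4,fy=4,interpolation=cv2.INTER_CUBIC))
E
```

```text
(no output)
```

View pics/z1.png

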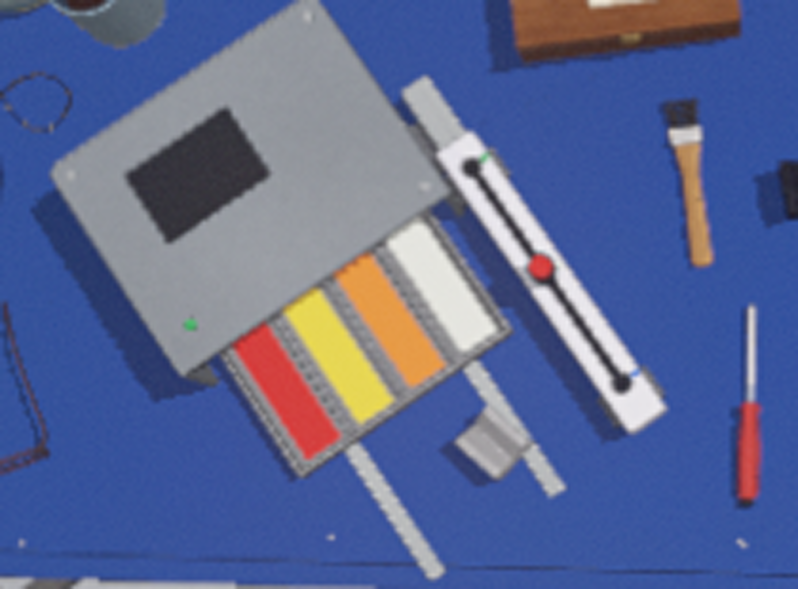

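View pics/z2.png

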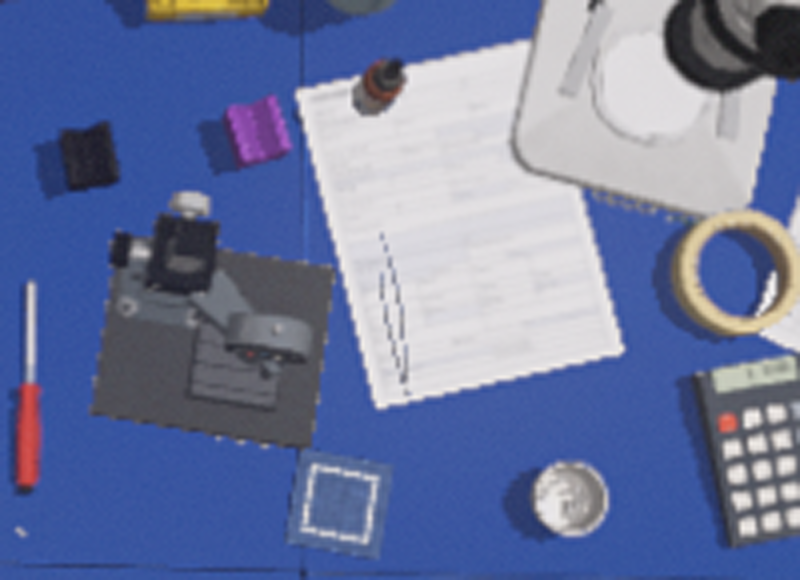

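The crops show the tool lanes in order red, yellow, orange and white. The V-block is at top pixel (268,235), the button at (282,190), the red screwdriver at (337,227) with its handle low, and the brush at (322,168) with bristles up. The tweezers lie on the paper around (428,207), and the yellow screwdriver is absent. Decoy blocks are at (351,169) and (394,162), with a solid fixture at (380,210).

```bash
cat > h.py <<'E'
from workcell import arm
import cv2, numpy as np
def ray(c,uv):
    n=cv2.undistortPoints(np.array([[uv]],float),c["intrinsics"],np.array(c["distortion"]))[0,0]
    R=np.array(c["R"]); return -R.T@np.array(c["t"]), R.T@np.array([n[0],n[1],1.])
def onz(c,uv,z):
    o,d=ray(c,uv); return o+d*(z-o[2])/d[2]
def tri(a,ua,b,ub):
    o1,d1=ray(a,ua);o2,d2=ray(b,ub)
    s=np.linalg.lstsq(np.c_[d1,-d2],o2-o1,rcond=None)[0]
    p,q=o1+s[0]*d1,o2+s[1]*d2
    return (p+q)/2,np.linalg.norm(p-q)
def proj(c,X):
    return cv2.projectPoints(np.array([X],float),cv2.Rodrigues(np.array(c["R"]))[0],np.array(c["t"],float),c["intrinsics"],np.array(c["distortion"]))[0].ravel()
def blob(c,roi,f):
    "roi x0,y0,x1,y1; f(h,s,v)->mask; largest contour's mask: centroid, axis ends, area"
    x0,y0,x1,y1=roi; h,s,v=[k.astype(int) for k in cv2.split(cv2.cvtColor(c["image"][y0:y1,x0:x1],cv2.COLOR_RGB2HSV))]
    n,l,st,ce=cv2.connectedComponentsWithStats(f(h,s,v).astype(np.uint8))
    if n<2: return None
    k=1+np.argmax(st[1:,4]); ys,xs=np.where(l==k); P=np.c_[xs+x0,ys+y0].astype(float); m=P.mean(0)
    w,V=np.linalg.eigh(np.cov((P-m).T)); a=V[:,1]; t=(P-m)@a
    return dict(c=m,a=m+a*t.min(),b=m+a*t.max(),n=len(P),P=P)
red=lambda h,s,v:((h<8)|(h>172))&(s>140)&(v>90)
def go(d,yaw):
    "world shift mm -> tool axes m"
    R=cv2.Rodrigues(np.array([0,0,yaw]))[0]@np.diag([1,-1,-1]); return R.T@np.array(d)/1000
E
python3 - <<'E'
from h import *
c=arm.capture("top"); np.set_printoptions(precision=1,suppress=True)
def show(n,b,z):
    if b is None: print(n,None);return
    A,B,C=[onz(c,b[k],z) for k in "abc"]; d=B-A
    print(n,b["n"],b["c"],"C",C[:2],"A",A[:2],"B",B[:2],"L",np.linalg.norm(d),"dir",np.degrees(np.arctan2(d[1],d[0])))
print("cams",[ -np.array(k["R"]).T@k["t"] for k in (c,)])
show("redlane",blob(c,(190,190,235,245),red),12)
show("yel",blob(c,(205,190,250,240),lambda h,s,v:(h>22)&(h<34)&(s>140)&(v>120)),12)
show("ora",blob(c,(220,180,262,228),lambda h,s,v:(h>9)&(h<21)&(s>140)&(v>120)),12)
show("whi",blob(c,(238,174,275,218),lambda h,s,v:(s<30)&(v>190)),12)
show("disc",blob(c,(272,180,292,200),red),75)
show("tube",blob(c,(250,150,320,240),lambda h,s,v:(s<40)&(v>190)),40)
show("vb",blob(c,(256,222,284,250),lambda h,s,v:(s<90)&(v>60)),34)
show("felt",blob(c,(400,238,432,270),lambda h,s,v:(s<90)&(v>140)),3)
show("feltB",blob(c,(395,235,435,275),lambda h,s,v:(s<185)),3)
show("rhandle",blob(c,(325,215,348,258),red),9)
show("rall",blob(c,(325,190,348,258),lambda h,s,v:red(h,s,v)|((s<90)&(v>90))),5)
show("brush",blob(c,(310,140,335,195),lambda h,s,v:(h>8)&(h<25)&(s>70)&(v>80)),5)
show("brushall",blob(c,(310,140,335,195),lambda h,s,v:(h<90)|(s<110)),5)
show("cup",blob(c,(458,240,488,268),lambda h,s,v:(s<80)&(v>100)),28)
# tweezers: darker than local paper
x0,y0=415,180; g=cv2.cvtColor(c["image"],cv2.COLOR_RGB2GRAY)[180:235,415:445]
print(g[5:52:3,2:28])
E
```

```text
cams [array([ 355.4,  -18.3, 1370.3])]
redlane 367 [214.9 222.4] C [478.7 348.9] A [525.3 383.5] B [432.1 314.4] L 116.06651736976825 dir -143.4589080983971
yel 342 [228.3 212.8] C [510.3 308. ] A [556.1 342.3] B [464.4 273.7] L 114.61184799878956 dir -143.1771981473255
ora 355 [241.8 203.6] C [541.  266.5] A [587.1 301.2] B [495.1 232.1] L 115.0059098894649 dir -143.11149060933778
whi 377 [255.8 194.9] C [570.2 223.1] A [616.4 257.8] B [524.8 189. ] L 114.52561900870084 dir -143.08546101813812
disc 28 [281.7 189.8] C [577.9 133.4] A [586.5 138.6] B [569.8 128.5] L 19.583787046148142 dir -148.9861405096875
tube 306 [257.9 197.1] C [559.  211.2] A [612.7 244. ] B [519.3 186.9] L 109.43860128387078 dir -148.58004341082002
vb 329 [271.4 235.4] C [441.1 164.4] A [473.7 195.2] B [400.6 126.4] L 100.38347555604119 dir -136.7316752906232
felt 173 [414.5 255.4] C [ 391.5 -283.5] A [ 421.7 -260.3] B [ 361.3 -306.6] L 76.11933565479124 dir -142.50584000793563
feltB 1600 [414.5 254.5] C [ 394.4 -283.4] A [ 455.7 -283.4] B [ 333.8 -283.3] L 121.8166135848356 dir 179.94817846721665
rhandle 103 [3
[... 1614 characters left out ...]
21 222 222
  224 224 225 225 225 225 225 225]
 [ 89  86 123 225 226 222 214 212 217 221 209 171 222 219 224 225 225 225
  224 224 223 221 221 222 223 221]
 [ 89  90  89 145 225 226 219 215 217 218 211 154 218 220 171 220 222 220
  222 221 222 223 223 223 222 218]
 [ 91  90  89 115 206 228 226 215 215 219 222 214 154 207 164 211 211 208
  211 214 215 218 219 222 222 222]
 [ 91  89  90  86 120 219 228 224 212 211 217 221 215 132 139 217 219 218
  221 222 223 224 224 224 224 225]
 [ 88  90  91  89  87 124 225 227 222 219 222 226 224 220 188 216 222 221
  222 223 224 225 226 226 225 226]
 [ 89  91  92  92  88  90 146 227 228 226 226 227 226 218 202 139 130 126
  114  90  85  88  89  91  90  91]]
```

Positions check out: lane spacing is 156/3 = 52 mm, station yaw is about 36.5° and the brush is 145 mm long. I'll move above the felt to free the side view and measure the rest from there.

```bash
python3 -m creep '0.137 -0.0975 0 0 0 0 -1;0.137 -0.0975 0 0 0 0 -1;0.137 -0.0975 0 0 0 0 -1;0.137 -0.0975 0 0 0 0 -1;0.137 -0.0975 0 0 0 0 -1'
python3 -m creep '0.137 -0.0975 0 0 0 -15.5 -1;0.137 -0.0975 0 0 0 -15.5 -1;0.137 -0.0975 0 0 0 -15.5 -1;0.137 -0.0975 0 0 0 -15.5 -1;0.137 -0.0975 0 0 0 -15.5 -1'
python3 - <<'E'
from h import *
c=arm.capture("side");cv2.imwrite("pics/side1.png",c["image"][:,:,::-1]);t=arm.capture("top");cv2.imwrite("pics/top1.png",t["image"][:,:,::-1])
print(-np.array(c["R"]).T@c["t"])
for n,p in dict(vb=(441,166,34),disc=(578,133,75),felt=(392,-283,3),rs=(439,-38,9),brush=(648,13,5),tw=(530,-310,5)).items(): print(n,proj(c,p))
E
```

```text
time: 0.57
position: [310.3, -413.3, 222.1]
tool_rot: [-3.137, -0.002, 0.37]
force: [-1.1, 0.9, 0.7]
opening: 87.8
grasp_force: 0.0
time: 0.98
position: [403.4, -274.2, 222.5]
tool_rot: [-3.139, -0.003, 0.642]
force: [-0.6, 0.7, 0.5]
opening: 87.4
grasp_force: 0.0
[ -228.75967904 -1220.07172821  1357.83128512]
vb [275.76662634 191.89309571]
disc [308.76133623 177.27075749]
felt [324.92706758 274.75534299]
rs [300.92118309 226.6442397 ]
brush [338.83795399 200.79303578]
tw [361.46609095 263.55305539]
```

View pics/side1.png

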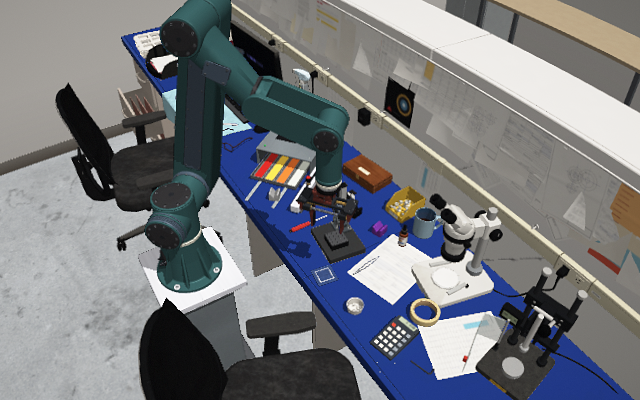

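The side view shows the tray at (285,165), V-block near (275,193), red handle at (301,226), felt at (324,275) and tweezers on the paper near (365,262). I'll make one enlarged composite of the V-block and tweezers in both views.

```bash
python3 - <<'E'
import cv2,numpy as np
t=cv2.imread("pics/top1.png");s=cv2.imread("pics/side1.png");t0=cv2.imread("pics/top0.png")
k=lambda i,x,y:cv2.resize(i[y:y+30,x:x+40],None,fx=10,fy=10,interpolation=cv2.INTER_CUBIC)
cv2.imwrite("pics/comp.png",np.vstack([np.hstack([k(t,250,220),k(s,255,175)]),np.hstack([k(t,410,190),k(s,345,250)])]))
E
```

```text
(no output)
```

View pics/comp.png

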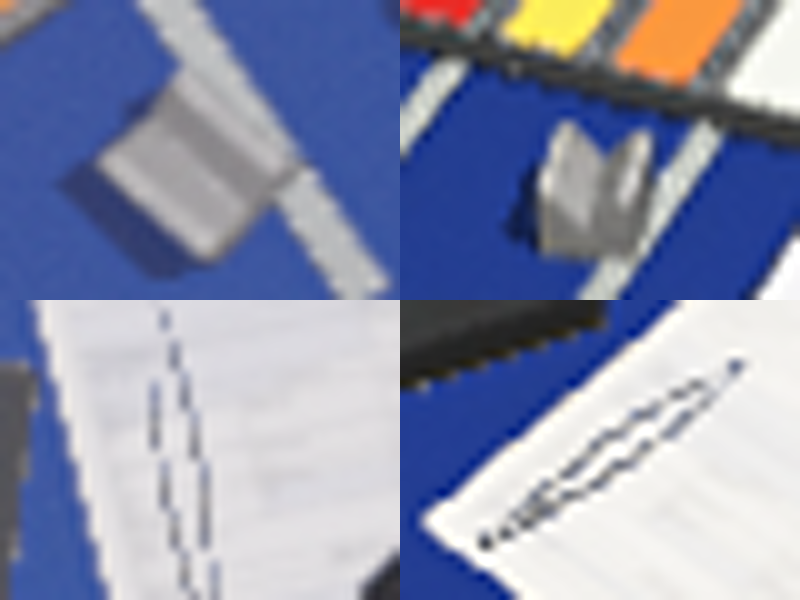

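The V-block's groove runs down-right in the top view, with top-face corners at (259,236), (271,246), (280,236) and (268,227). The tweezers run from (425,188) to (431,227) in the top view and from (379,256) to (353,274) in the side view.

```bash
python3 - <<'E'
from h import *
np.set_printoptions(precision=1,suppress=True)
t=arm.capture("top");s=arm.capture("side")
o=lambda x,y,X,Y:(x+X/10-.45,y+Y/10-.45)
T=lambda a,b:tri(t,a,s,b)
print("vb right far",T(o(250,220,185,70),o(255,175,240,127)),"left far",T(o(250,220,95,162),o(255,175,165,120)))
C=[onz(t,o(250,220,*p),34)[:2] for p in((95,162),(210,265),(300,168),(185,70))]; print("vb top",np.array(C),np.mean(C,0))
print("tw near",T((430.7,226.5),(353,274.2)),"far",T((425,187.8),(379,256.3)))
def two(n,ra,rb,f,g=None,k="c"):
    a=blob(t,ra,f);b=blob(s,rb,g or f); print(n,a["n"],b["n"],T(a["c"],b["c"]))
wh=lambda h,s,v:(s<100)&(v>135)
two("felt",(400,238,432,270),(308,262,342,290),wh)
two("rhandle",(325,215,348,258),(285,212,325,240),red)
two("redlane",(190,190,235,245),(258,140,285,175),red)
b=blob(s,(270,185,325,240),red); print(b["n"],b["c"])
b=blob(s,(325,180,360,210),lambda h,s,v:(h>5)&(h<25)&(s>70)&(v>80));print("brush",b and (b["n"],b["c"]))
E
```

```text
vb right far (array([464.2, 176.6,  41.1]), np.float64(7.450293608001948)) left far (array([438.7, 202.2,  37.4]), np.float64(0.043204075033507705))
vb top [[438.9 202.7]
 [408.2 165.7]
 [438.8 139.1]
 [468.2 176. ]] [438.5 170.9]
tw near (array([ 480.8, -333.6,    2.1]), np.float64(6.778559248570809)) far (array([ 605.9, -316.4,    5.5]), np.float64(3.323695759356801))
felt 47 77 (array([ 408. , -270.3,  -17.7]), np.float64(15.220312473851887))
rhandle 103 78 (array([437.2, -36.9,  11. ]), np.float64(3.482655399353195))
redlane 367 169 (array([481.6, 335.3,  50.5]), np.float64(14.226850545583549))
78 [299.9 226.3]
brush (26, array([341.3, 203.5]))
```

```bash
python3 -m creep '0.132 -0.15 0 0 0 0 -1;0.132 -0.15 0 0 0 0 -1;0.132 -0.15 0 0 0 0 -1;0.132 -0.15 0 0 0 0 -1;0.132 -0.15 0 0 0 0 -1' >/dev/null
python3 -m creep '0.163 -0.186 0 0 0 -12.2 -1;0.163 -0.186 0 0 0 -12.2 -1;0.163 -0.186 0 0 0 -12.2 -1;0.163 -0.186 0 0 0 -12.2 -1;0.163 -0.186 0 0 0 -12.2 -1'
python3 -m creep '0 0 0.1 0 0 0 -1;0 0 0.1 0 0 0 -1;0 0 0.1 0 0 0 -1;0 0 0.1 0 0 0 -1;0 0 0.1 0 0 0 -1'
python3 - <<'E'
from h import *
t=arm.capture("top");s=arm.capture("side");np.set_printoptions(precision=1,suppress=True)
wh=lambda h,s,v:(s<100)&(v>140)
a=blob(t,(400,238,432,270),lambda h,s,v:(s<90)&(v>140));b=blob(s,(308,262,342,290),lambda h,s,v:(s<100)&(v>135))
print(a["n"],b["n"],a["c"],b["c"],tri(t,a["c"],s,b["c"]))
d=blob(t,(272,175,300,200),red);e=blob(s,(295,165,325,190),red)
if d and e: print("disc",d["n"],e["n"],d["c"],e["c"],tri(t,d["c"],s,e["c"]))
f=lambda h,s,v:(h>5)&(h<25)&(s>70)&(v>80)
d=blob(t,(310,140,335,195),f);e=blob(s,(325,185,360,215),f)
if d and e:print("brush",d["n"],e["n"],tri(t,d["c"],s,e["c"]))
E
```

```text
time: 2.02
position: [435.7, 127.1, 222.9]
tool_rot: [3.141, -0.0, 0.847]
force: [0.2, -0.3, 0.1]
opening: 87.4
grasp_force: 0.0
time: 2.43
position: [434.9, 125.6, 122.2]
tool_rot: [-3.14, 0.002, 0.848]
force: [0.1, -0.1, 0.4]
opening: 87.7
grasp_force: 0.0
172 78 [414.6 255.5] [324.5 274.6] (array([ 390.7, -283. ,    4.6]), np.float64(1.1052070416083748))
disc 29 12 [281.7 189.9] [307.8 177.1] (array([575.9, 133.9,  76.5]), np.float64(3.089407900010619))
brush 146 10 (array([632.1,  22.1, -14.1]), np.float64(42.16902256639166))
```

Felt (391,-283,z≈4) and button (577,134,z≈76) agree with the given heights. Next I grasp the V-block.

```bash
python3 -m creep '0.036 -0.027 0 0 0 0 -1;0.036 -0.027 0 0 0 0 -1;0.036 -0.027 0.04 0 0 0 -1;0.036 -0.027 0.075 0 0 0 -1;0.036 -0.027 0.075 0 0 0 -1'
python3 -m creep '0 0 0.02 0 0 0 -1;0 0 0.041 0 0 0 -1;0 0 0.041 0 0 0 -1;0 0 0.041 0 0 0 0;0 0 0.041 0 0 0 1'
python3 -m creep '0 0 0 0 0 0 1;0 0 0 0 0 0 1;0 0 0 0 0 0 1;0 0 0 0 0 0 1;0 0 0 0 0 0 1'
```

```text
time: 2.95
position: [436.3, 171.0, 44.8]
tool_rot: [-3.138, 0.004, 0.85]
force: [-0.9, 0.1, -0.1]
opening: 87.7
grasp_force: 0.0
time: 3.37
position: [439.8, 171.9, 8.6]
tool_rot: [3.14, -0.002, 0.85]
force: [0.1, -0.3, 0.4]
opening: 77.7
grasp_force: 0.0
time: 3.78
position: [438.5, 171.9, 7.0]
tool_rot: [3.141, -0.0, 0.85]
force: [0.1, 0.1, -0.4]
opening: 44.9
grasp_force: 0.0
```

```bash
python3 -m creep '0 0 0 0 0 0 1;0 0 0 0 0 0 1;0 0 0 0 0 0 1;0 0 0 0 0 0 1;0 0 0 0 0 0 1'
python3 -m creep '0 0 -0.04 0 0 0 1;0 0 -0.08 0 0 0 1;0 0 -0.11 0 0 0 1;0 0 -0.11 0 0 0 1;0 0 -0.11 0 0 0 1'
```

```text
time: 4.2
position: [438.5, 171.9, 6.9]
tool_rot: [-3.142, -0.0, 0.85]
force: [-1.0, -0.6, 5.5]
opening: 39.6
grasp_force: 29.8
time: 4.62
position: [439.2, 172.0, 117.4]
tool_rot: [3.14, -0.002, 0.85]
force: [0.7, 0.0, -6.1]
opening: 39.9
grasp_force: 29.8
```

```bash
python3 -m creep '-0.032 0.022 -0.01 0 0 0 1;-0.064 0.044 -0.02 0 0 0 1;-0.096 0.066 -0.03 0 0 0 1;-0.128 0.088 -0.03 0 0 0 1;-0.15 0.106 -0.03 0 0 0 1'>/dev/null
python3 -m creep '-0.032 0.022 0 0 0 0 1;-0.064 0.044 0 0 0 0 1;-0.096 0.066 0 0 0 0 1;-0.128 0.088 0 0 0 0 1;-0.15 0.106 0 0 0 0 1'
python3 -m creep '-0.03 0.02 0 0 0 7 1;-0.05 0.036 0 0 0 14 1;-0.073 0.052 0 0 0 21 1;-0.073 0.052 0 0 0 28 1;-0.073 0.052 0 0 0 35 1'
python3 -m creep '0 0 0 0 0 7 1;0 0 0 0 0 13.7 1;0 0 0 0 0 13.7 1;0 0 0 0 0 13.7 1'
```

```text
time: 5.45
position: [397.2, -195.2, 144.1]
tool_rot: [-3.137, 0.001, 0.849]
force: [0.8, -0.1, -4.4]
opening: 40.0
grasp_force: 29.8
time: 5.87
position: [389.0, -283.2, 143.7]
tool_rot: [-3.138, 0.003, 0.231]
force: [-0.0, 0.4, -4.9]
opening: 39.7
grasp_force: 30.0
time: 6.2
position: [389.4, -281.4, 144.4]
tool_rot: [-3.138, 0.003, 0.004]
force: [-0.6, -0.7, -4.9]
opening: 39.3
grasp_force: 30.0
```

```bash
python3 -m creep '0.0015 0.002 0.03 0 0 0 1;0.0015 0.002 0.06 0 0 0 1;0.0015 0.002 0.09 0 0 0 1;0.0015 0.002 0.11 0 0 0 1;0.0015 0.002 0.122 0 0 0 1'
python3 -m creep '0 0 0.004 0 0 0 1;0 0 0.008 0 0 0 1;0 0 0.01 0 0 0 1;0 0 0.0115 0 0 0 1;0 0 0.0115 0 0 0 1'
```

```text
time: 6.62
position: [390.6, -283.1, 23.0]
tool_rot: [-3.138, 0.003, 0.005]
force: [-3.2, 10.0, 47.3]
opening: 39.7
grasp_force: 30.0
time: 7.03
position: [392.6, -283.1, 15.3]
tool_rot: [-3.14, -0.001, 0.004]
force: [-2.2, 11.0, 39.3]
opening: 39.7
grasp_force: 30.0
```

```bash
python3 - <<'E'
from h import *
t=arm.capture("top")["image"];s=arm.capture("side")["image"]
k=lambda i,x,y:cv2.resize(i[y:y+75,x:x+100],None,fx=4,fy=4,interpolation=cv2.INTER_CUBIC)
cv2.imwrite("pics/c2.png",np.hstack([k(t,360,200),k(s,275,215)])[:,:,::-1])
E
```

```text
(no output)
```

View pics/c2.png

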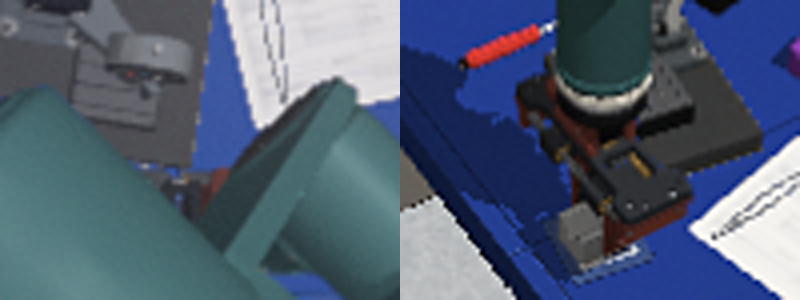

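The side crop shows the block on the felt square, level, having slipped in the grip so the fingers slid along it. I'll release it and retreat.

```bash
python3 -m creep '0 0 -0.002 0 0 0 1;0 0 -0.002 0 0 0 0.4;0 0 -0.002 0 0 0 0;0 0 -0.002 0 0 0 -1;0 0 -0.002 0 0 0 -1'
python3 -m creep '0 0 0 0 0 0 -1;0 0 -0.03 0 0 0 -1;0 0 -0.07 0 0 0 -1;0 0 -0.11 0 0 0 -1;0 0 -0.15 0 0 0 -1'
python3 -m creep '0.04 -0.04 0 0 0 0 -1;0.04 -0.08 0 0 0 0 -1;0.04 -0.12 0 0 0 0 -1;0.04 -0.16 0 0 0 0 -1;0.04 -0.19 0 0 0 0 -1'
python3 - <<'E'
from h import *
np.set_printoptions(precision=1,suppress=True)
t=arm.capture("top");s=arm.capture("side")
k=lambda i,x,y:cv2.resize(i[y:y+40,x:x+40],None,fx=10,fy=10,interpolation=cv2.INTER_CUBIC)
cv2.imwrite("pics/c3.png",np.hstack([k(t["image"],395,235),k(s["image"],305,255)])[:,:,::-1])
for c in (t,s): print([proj(c,(391+a,-283.3+b,37)) for a,b in((22,20),(-22,20),(-22,-20),(22,-20))])
E
```

```text
time: 7.55
position: [392.2, -284.8, 14.7]
tool_rot: [-3.141, 0.0, 0.001]
force: [0.0, -0.6, 0.1]
opening: 53.7
grasp_force: 0.0
time: 7.97
position: [391.6, -284.2, 166.3]
tool_rot: [-3.14, 0.001, 0.001]
force: [1.4, -0.9, -0.8]
opening: 86.2
grasp_force: 0.0
time: 8.38
position: [431.7, -92.6, 165.0]
tool_rot: [-3.141, 0.0, 0.0]
force: [0.1, 0.1, -0.1]
opening: 87.7
grasp_force: 0.0
[array([410.1, 248. ]), array([410.1, 262.4]), array([423.2, 262.7]), array([423.1, 248.3])]
[array([327.1, 262.4]), array([316.4, 267.4]), array([322.6, 275. ]), array([333.4, 269.8])]
```

View pics/c3.png

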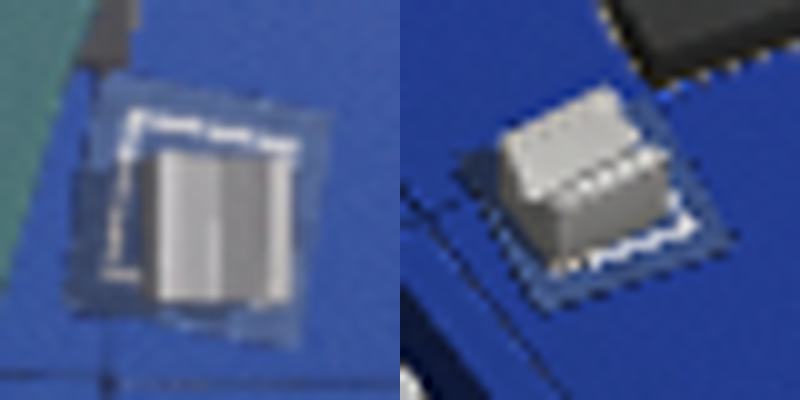

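The block stands upright on the felt, within about 6 mm of the middle. Next is the button.

```bash
python3 -m creep '0.073 -0.113 0 0 0 0 -1;0.073 -0.113 0 0 0 0 -1;0.073 -0.113 0 0 0 0 -1;0.073 -0.113 0 0 0 0 -1;0.073 -0.113 0 0 0 0 -1' >/dev/null
python3 -m creep '0.072 -0.113 0 0 0 -36.5 -1;0.072 -0.113 0 0 0 -36.5 -1;0.072 -0.113 0 0 0 -36.5 -1;0.072 -0.113 0 0 0 -36.5 -1;0.072 -0.113 0 0 0 -36.5 -1'
python3 -m creep '0 0 0 0 0 -1 -1'
python3 - <<'E'
from h import *
np.set_printoptions(precision=1,suppress=True)
c=arm.capture("side")
t=dict(c);t=arm.capture("top")
im=cv2.cvtColor(cv2.imread("pics/top0.png"),cv2.COLOR_BGR2RGB); t["image"]=im
a,b=onz(t,(264.1,163.7),40),onz(t,(303.6,220.5),40);d=a-b;print(a,b,np.linalg.norm(d),np.degrees(np.arctan2(d[1],d[0])))
E
```

```text
time: 9.32
position: [578.7, 131.8, 164.8]
tool_rot: [3.141, -0.001, 0.633]
force: [-0.9, 0.1, -0.5]
opening: 87.7
grasp_force: 0.0
time: 9.4
position: [577.0, 130.1, 164.6]
tool_rot: [-3.142, 0.002, 0.648]
force: [-0.8, -0.6, 0.3]
opening: 87.9
grasp_force: 0.0
[666.  196.7  40. ] [489.3  65.9  40. ] 219.8918392355003 36.50497478888101
```

```bash
python3 -m creep '0.002 -0.0015 0.03 0 0 0.5 -1;0.002 -0.0015 0.06 0 0 0.5 -1;0.002 -0.0015 0.09 0 0 0.5 -1;0.002 -0.0015 0.1105 0 0 0.5 -1;0.002 -0.0015 0.1105 0 0 0.5 0'
python3 -m creep '0 0 0 0 0 0 1;0 0 0 0 0 0 1;0 0 0 0 0 0 1;0 0 0 0 0 0 1;0 0 0 0 0 0 1'
python3 -m creep '0 0 0 0 0 0 1;0 0 0 0 0 0 1;0 0 0 0 0 0 1;0 0 0 0 0 0 1;0 0 0 0 0 0 1'
```

```text
time: 9.92
position: [573.7, 131.8, 50.7]
tool_rot: [-3.138, 0.007, 0.629]
force: [-0.6, -0.4, -0.2]
opening: 83.8
grasp_force: 0.0
time: 10.33
position: [578.8, 133.9, 56.1]
tool_rot: [3.14, -0.002, 0.634]
force: [-0.5, -0.6, 1.1]
opening: 51.2
grasp_force: 0.0
time: 10.75
position: [578.0, 133.7, 54.8]
tool_rot: [3.141, -0.0, 0.634]
force: [0.9, -1.1, 1.3]
opening: 23.4
grasp_force: 30.0
```

```bash
python3 -m creep '0 0 0.004 0 0 0 1;0 0 0.008 0 0 0 1;0 0 0.0108 0 0 0 1;0 0 0.0108 0 0 0 1;0 0 0.0108 0 0 0 1'
python3 -m creep '-0.005 0 0 0 0 0 1;-0.012 0 0 0 0 0 1;-0.02 0 0 0 0 0 1;-0.028 0 0 0 0 0 1;-0.036 0 0 0 0 0 1'
```

```text
time: 11.17
position: [578.8, 134.2, 44.7]
tool_rot: [3.141, -0.002, 0.634]
force: [-0.9, 1.1, 8.7]
opening: 23.2
grasp_force: 30.0
time: 11.58
position: [550.4, 113.1, 44.8]
tool_rot: [3.141, -0.004, 0.634]
force: [1.2, 2.1, 8.7]
opening: 23.1
grasp_force: 30.0
```

Force is normal and the button is sliding. I'll continue to 110 mm in total (75 mm more).

```bash
python3 -m creep '-0.008 0 0 0 0 0 1;-0.016 0 0 0 0 0 1;-0.024 0 0 0 0 0 1;-0.032 0 0 0 0 0 1;-0.04 0 0 0 0 0 1'
python3 -m creep '-0.008 0 0 0 0 0 1;-0.016 0 0 0 0 0 1;-0.024 0 0 0 0 0 1;-0.03 0 0 0 0 0 1;-0.034 0 0 0 0 0 1'
python3 -m creep '-0.001 0 0 0 0 0 1;-0.001 0 0 0 0 0 1;-0.001 0 0 0 0 0 1'
```

```text
time: 12.0
position: [518.2, 89.2, 44.7]
tool_rot: [3.14, -0.004, 0.634]
force: [0.3, 1.2, 8.3]
opening: 23.6
grasp_force: 30.0
time: 12.42
position: [490.5, 68.7, 44.7]
tool_rot: [3.14, -0.003, 0.633]
force: [0.9, 1.8, 7.5]
opening: 23.3
grasp_force: 30.0
time: 12.67
position: [489.6, 68.1, 44.7]
tool_rot: [3.14, -0.002, 0.634]
force: [-0.7, -0.7, 11.0]
opening: 23.2
grasp_force: 30.0
```

```bash
python3 -m creep '0 0 -0.004 0 0 0 1;0 0 -0.008 0 0 0 1;0 0 -0.008 0 0 0 0;0 0 -0.008 0 0 0 -1;0 0 -0.008 0 0 0 -1'
python3 -m creep '0 0 0 0 0 0 -1;0 0 0 0 0 0 -1;0 0 -0.04 0 0 0 -1;0 0 -0.08 0 0 0 -1;0 0 -0.12 0 0 0 -1'
python3 -m creep '0.04 0.04 0 0 0 0 -1;0.06 0.08 0 0 0 0 -1;0.06 0.12 0 0 0 0 -1;0.06 0.15 0 0 0 0 -1;0.06 0.15 0 0 0 0 -1'
python3 - <<'E'
from h import *
np.set_printoptions(precision=1,suppress=True)
t=arm.capture("top");s=arm.capture("side")
for n,c in (("t",t),("s",s)): cv2.imwrite(f"pics/{n}4.png",c["image"][:,:,::-1])
d=blob(t,(285,205,325,240),red);e=blob(s,(285,180,320,215),red)
if d: print("disc",d["n"],d["c"],onz(t,d["c"],75)); 
if e: print(e["n"],e["c"]); print(tri(t,d["c"],s,e["c"]))
u=np.array([np.cos(.637),np.sin(.637)]);w=np.array([-u[1],u[0]])
R=(190,170,310,265)
for n,f in dict(red=red,yel=lambda h,s,v:(h>22)&(h<34)&(s>140)&(v>120),ora=lambda h,s,v:(h>9)&(h<21)&(s>140)&(v>120),whi=lambda h,s,v:(s<30)&(v>180)).items():
    b=blob(t,R if n!="whi" else (240,180,300,260),f)
    P=np.array([onz(t,p,12)[:2] for p in b["P"]]);x=P@u;y=P@w
    C=onz(t,b["c"],12)[:2]; a=blob(s,(235,140,315,200),f)
    print(n,b["n"],C,"extent",np.ptp(x),np.ptp(y),"mid",u*(x.min()+x.max())/2+w*(y.min()+y.max())/2, a and (a["n"],tri(t,b["c"],s,a["c"])))
E
```

```text
time: 13.08
position: [488.0, 68.1, 51.5]
tool_rot: [-3.141, 0.0, 0.634]
force: [-0.1, -0.2, -0.1]
opening: 39.9
grasp_force: 0.0
time: 13.5
position: [487.1, 68.1, 172.3]
tool_rot: [-3.14, 0.003, 0.634]
force: [1.5, 0.2, 0.1]
opening: 73.3
grasp_force: 0.0
time: 13.92
position: [631.1, -22.6, 172.0]
tool_rot: [3.136, -0.002, 0.631]
force: [0.4, 0.6, 0.3]
opening: 87.8
grasp_force: 0.0
15 [297.1 193.5]Traceback (most recent call last):
  File "<stdin>", line 7, in <module>
TypeError: 'NoneType' object is not subscriptable
```

View pics/t4.png

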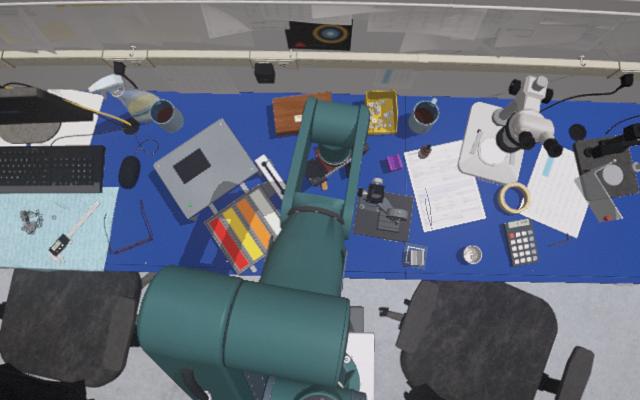

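The top view shows the tray fully out with red, yellow and orange visible around (240,235). The arm hides the white lane, button and screwdriver. I'll measure the visible lanes and the disc from the side view.

```bash
python3 - <<'E'
from h import *
np.set_printoptions(precision=1,suppress=True)
t=arm.capture("top");s=arm.capture("side")
print("disc side",blob(s,(285,180,320,215),red)["c"],[proj(s,(488.5,67.5,z)) for z in(65,75)])
u=np.array([np.cos(.637),np.sin(.637)]);w=np.array([-u[1],u[0]])
F=dict(red=red,yel=lambda h,s,v:(h>22)&(h<34)&(s>140)&(v>120),ora=lambda h,s,v:(h>9)&(h<21)&(s>140)&(v>120),whi=lambda h,s,v:(s<30)&(v>180))
for n,f in F.items():
    for nm,c,R in(("top",t,(190,170,290,275)),("side",s,(235,140,330,210))):
        b=blob(c,R,f)
        if b is None: print(n,nm,None);continue
        P=np.array([onz(c,p,12)[:2] for p in b["P"]]);x=P@u;y=P@w
        print(n,nm,b["n"],"ext %.0f %.0f"%(np.ptp(x),np.ptp(y)),"C",onz(c,b["c"],12)[:2],"mid",u*(x.min()+x.max())/2+w*(y.min()+y.max())/2,b["c"],"xmin %.1f ymid %.1f"%(x.min(),(y.min()+y.max())/2))
E
```

```text
disc side [297.1 193.5] [array([297.9, 195.7]), array([297.9, 193.8])]
red top 570 ext 177 33 C [415.3 301.7] mid [415.4 302.6] [228.6 242.9] xmin 425.3 ymid -3.9
red side 207 ext 173 35 C [413.2 306.5] mid [416.4 308.6] [254.6 179.6] xmin 431.9 ymid 0.4
yel top 551 ext 177 32 C [446.3 260.4] mid [446.6 260.5] [242.1 233.4] xmin 425.4 ymid -56.2
yel side 95 ext 78 34 C [407.5 236.7] mid [409.1 238.7] [260.9 189.2] xmin 432.0 ymid -51.4
ora top 494 ext 165 33 C [485.5 225.7] mid [482.2 222.8] [253.6 221.3] xmin 437.5 ymid -107.7
ora side 221 ext 177 35 C [474.1 222. ] mid [475.8 223.6] [276.7 185.7] xmin 427.1 ymid -103.2
whi top 186 ext 65 36 C [484.9 163.7] mid [483.4 159.2] [273.2 222. ] xmin 450.6 ymid -159.5
whi side 123 ext 90 36 C [472.1 156.5] mid [474.2 157.6] [283.8 194.6] xmin 429.7 ymid -155.3
```

The button is up: the disc matches z = 75 at the blue hole. Lane middles (x, y) are red (414.5,303.5), orange (476.5,220) and white (507.5,178). Before going for the tweezers I'll check the height of the fixture next to them.

```bash
python3 - <<'E'
from h import *
t=cv2.imread("pics/t4.png");s=cv2.imread("pics/s4.png")
k=lambda i,x,y:cv2.resize(i[y:y+75,x:x+80],None,fx=5,fy=5,interpolation=cv2.INTER_CUBIC)
cv2.imwrite("pics/c5.png",np.hstack([k(t,350,170),k(s,305,205)]))
E
```

```text
(no output)
```

View pics/c5.png

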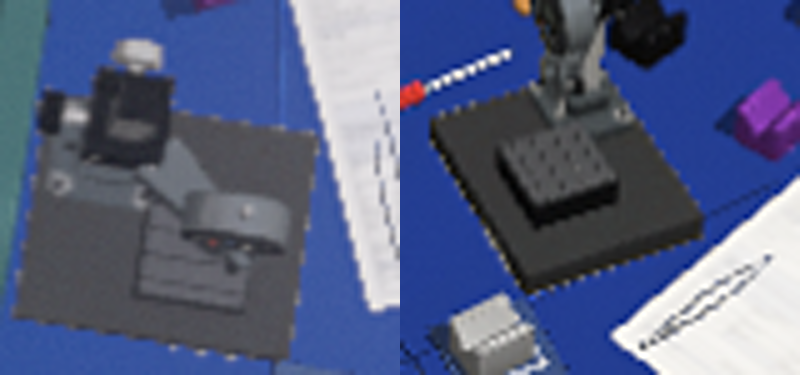

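```bash
python3 - <<'E'
from h import *
np.set_printoptions(precision=0,suppress=True)
t=arm.capture("top");s=arm.capture("side")
for uv in((397,213),(405,218),(376,190)):
    for z in(60,100,150,200,250):
        p=onz(t,uv,z);print(uv,p,proj(s,p))
im=s["image"][:,:,::-1]
cv2.imwrite("pics/c6.png",cv2.resize(im[165:265,295:415],None,fx=5,fy=5,interpolation=cv2.INTER_CUBIC))
E
```

```text
(397, 213) [ 517. -219.   60.] [345. 239.]
(397, 213) [ 512. -213.  100.] [343. 230.]
(397, 213) [ 506. -205.  150.] [341. 220.]
(397, 213) [ 500. -198.  200.] [339. 208.]
(397, 213) [ 494. -190.  250.] [337. 197.]
(405, 218) [ 503. -244.   60.] [345. 245.]
(405, 218) [ 498. -237.  100.] [344. 236.]
(405, 218) [ 492. -228.  150.] [342. 225.]
(405, 218) [ 487. -219.  200.] [339. 214.]
(405, 218) [ 481. -211.  250.] [337. 202.]
(376, 190) [ 587. -155.   60.] [351. 221.]
(376, 190) [ 580. -150.  100.] [349. 213.]
(376, 190) [ 571. -145.  150.] [347. 203.]
(376, 190) [ 562. -140.  200.] [344. 193.]
(376, 190) [ 553. -135.  250.] [342. 182.]
```

View pics/c6.png

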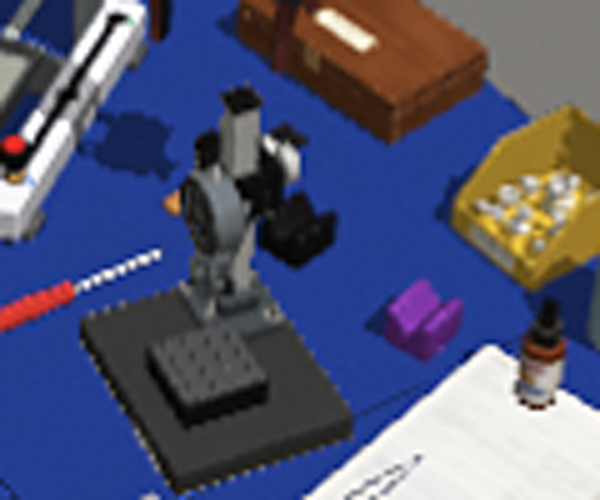

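This crop shows the fixture is a tall stand: its head (338,208) is at about (500,-198,200) and its column at about (560,-140). So I'll sweep past at x≈390 and z≈220, and grip the tweezers 20 mm beyond their middle to keep clear.

```bash
python3 -m creep '-0.105 -0.053 -0.048 0 0 0 -1;-0.105 -0.053 -0.048 0 0 0 -1;-0.105 -0.053 -0.048 0 0 0 -1;-0.105 -0.053 -0.048 0 0 0 -1;-0.105 -0.053 -0.048 0 0 0 -1' >/dev/null
python3 -m creep '-0.104 -0.053 0 0 0 28.4 -1;-0.104 -0.053 0 0 0 28.4 -1;-0.104 -0.053 0 0 0 28.4 -1;-0.104 -0.053 0 0 0 28.4 -1;-0.104 -0.053 0 0 0 28.4 -1'
python3 -m creep '-0.0205 0.113 0 0 0 0 -1;-0.0205 0.113 0 0 0 0 -1;-0.0205 0.113 0 0 0 0 -1;-0.0205 0.113 0 0 0 0 -1'
python3 -m creep '-0.0205 0.113 0 0 0 0 -1;-0.0205 0.113 0 0 0 0 -1;-0.0205 0.113 0 0 0 0 -1;-0.0205 0.113 0 0 0 0 -1'
python3 - <<'E'
from h import *
np.set_printoptions(precision=1,suppress=True)
t=arm.capture("top");s=arm.capture("side")
f=lambda h,s,v:(h>8)&(h<25)&(s>70)&(v>80)
al=lambda h,s,v:red(h,s,v)|((s<90)&(v>90))
for n,f,z,R,R2 in(("rall",al,5,(325,190,348,258),None),("rhandle",red,9,(325,215,348,258),(285,212,325,240)),("brush",f,5,(310,140,335,195),(318,180,340,212)),("brushall",lambda h,s,v:(h<90)|(s<110),5,(310,140,335,195),None)):
    b=blob(t,R,f); 
    if b: print(n,b["n"],onz(t,b["c"],z)[:2],"ends",onz(t,b["a"],z)[:2],onz(t,b["b"],z)[:2])
    e=R2 and blob(s,R2,f)
    if b and e: print("  two-view",e["n"],e["c"],tri(t,b["c"],s,e["c"]))
# tweezers: dark outline on paper, both views
g=lambda im:cv2.cvtColor(im,cv2.COLOR_RGB2GRAY).astype(int)
for n,c,(x0,y0,x1,y1) in(("top",t,(418,182,440,232)),("side",s,(348,248,388,280))):
    G=g(c["image"]); bg=cv2.morphologyEx(G.astype(np.uint8),cv2.MORPH_CLOSE,np.ones((9,9)))
    m=(bg.astype(int)-G>25)&(bg>170); ys,xs=np.where(m[y0:y1,x0:x1]); P=np.c_[xs+x0,ys+y0].astype(float)
    W=np.array([onz(c,p,4)[:2] for p in P]); m0=W.mean(0); a=np.linalg.eigh(np.cov((W-m0).T))[1][:,1]; q=(W-m0)@a
    print("tw",n,len(P),"mean",m0,"mid",m0+a*(q.min()+q.max())/2,"L",np.ptp(q),"dir",np.degrees(np.arctan2(a[1],a[0])))
E
```

```text
time: 15.05
position: [393.5, -55.1, 219.7]
tool_rot: [-3.141, -0.0, 0.134]
force: [0.1, -0.8, -0.3]
opening: 87.7
grasp_force: 0.0
time: 15.38
position: [392.8, -176.0, 220.4]
tool_rot: [3.137, -0.003, 0.14]
force: [-0.1, 0.7, 0.4]
opening: 87.6
grasp_force: 0.0
time: 15.72
position: [387.6, -291.3, 220.0]
tool_rot: [3.137, -0.002, 0.14]
force: [0.1, 0.3, -0.0]
opening: 87.5
grasp_force: 0.0
rall 183 [472.7 -37.5] ends [561.1 -36.8] [402.4 -38.1]
rhandle 107 [439.  -37.7] ends [477.7 -37.4] [402.2 -38. ]
  two-view 78 [299.9 226.3] (array([437.3, -36.9,  11. ]), np.float64(3.504928449917258))
brush 144 [647.9  13.2] ends [697.8  20.7] [595.4   5.2]
  two-view 9 [335. 210.] (array([648.5,  19.1, -48. ]), np.float64(22.99083824773175))
brushall 306 [667.3  16.3] ends [735.6  27.4] [592.3   4. ]
tw top 64 mean [ 537.  -327.7] mid [ 542.9 -326.9] L 129.74210124727927 dir -171.9973554290694
tw side 79 mean [ 538.  -323.6] mid [ 541.5 -323. ] L 130.35629651653124 dir -170.87740771689954
```

```bash
python3 -m creep '0.03 0.05 0 0 0 0 -1;0.07 0.0545 0 0 0 0 -1;0.11 0.0545 0 0 0 0 -1;0.14 0.0545 0 0 0 0 -1;0.168 0.0545 0 0 0 0 -1'
python3 -m creep '0 0 0.04 0 0 -0.5 -1;0 0 0.08 0 0 -0.5 -1;0 0 0.12 0 0 -0.5 -1;0 0 0.15 0 0 -0.5 -1;0 0 0.17 0 0 -0.5 0'
```

```text
time: 16.23
position: [562.8, -313.4, 219.3]
tool_rot: [-3.141, -0.001, 0.142]
force: [1.0, -0.4, -0.3]
opening: 87.5
grasp_force: 0.0
time: 16.65
position: [557.8, -311.8, 45.9]
tool_rot: [-3.137, 0.004, 0.151]
force: [-1.1, -0.8, 0.4]
opening: 84.2
grasp_force: 0.0
```

```bash
python3 -m creep '0.002 0.01 0 0 0 0 0;0.002 0.01 0.02 0 0 0 0;0.002 0.01 0.035 0 0 0 0;0.002 0.01 0.0415 0 0 0 0;0.002 0.01 0.0415 0 0 0 0'
python3 -m creep '0 0 0 0 0 0 1;0 0 0 0 0 0 1;0 0 0 0 0 0 1;0 0 0 0 0 0 1;0 0 0 0 0 0 1'
python3 -m creep '0 0 0 0 0 0 1;0 0 0 0 0 0 1;0 0 0 0 0 0 1;0 0 0 0 0 0 1;0 0 0 0 0 0 1'
```

```text
time: 17.07
position: [562.6, -324.6, 7.9]
tool_rot: [-3.14, 0.001, 0.149]
force: [-0.5, 0.1, 0.5]
opening: 51.4
grasp_force: 0.0
time: 17.48
position: [562.7, -325.8, 9.1]
tool_rot: [3.141, -0.001, 0.147]
force: [-0.7, 0.2, 0.1]
opening: 18.0
grasp_force: 0.0
time: 17.9
position: [562.7, -325.9, 9.0]
tool_rot: [3.141, -0.001, 0.147]
force: [-0.3, 0.4, 5.4]
opening: 0.4
grasp_force: 3.0
```

```bash
python3 -m creep '0 -0.002 0 0 0 0 0.2;0 -0.002 0 0 0 0 0.2;0 -0.002 0 0 0 0 0.2;0 -0.002 0 0 0 0 0.2;0 -0.002 0.0 0 0 0 0.2'
python3 -m creep '0 0 0.003 0 0 0 0.2;0 0 0.006 0 0 0 0.2;0 0 0.0065 0 0 0 1;0 0 0.0065 0 0 0 1;0 0 0.0065 0 0 0 1'
python3 -m creep '0 0 0 0 0 0 1;0 0 0 0 0 0 1;0 0 0 0 0 0 1;0 0 0 0 0 0 1;0 0 0 0 0 0 1'
```

```text
time: 18.32
position: [561.6, -323.4, 7.9]
tool_rot: [-3.141, 0.001, 0.147]
force: [-0.5, 0.1, -0.7]
opening: 30.6
grasp_force: 0.0
time: 18.73
position: [561.8, -323.5, 1.5]
tool_rot: [-3.141, 0.0, 0.147]
force: [-1.3, -0.7, -0.5]
opening: 18.5
grasp_force: 0.0
time: 19.15
position: [562.0, -323.6, 1.9]
tool_rot: [-3.142, -0.0, 0.147]
force: [0.6, -0.2, -0.3]
opening: 11.8
grasp_force: 30.0
```

```bash
python3 -m creep '0 0 -0.035 0 0 0 1;0 0 -0.075 0 0 0 1;0 0 -0.115 0 0 0 1;0 0 -0.155 0 0 0 1;0 0 -0.19 0 0 0 1'
python3 -m creep '-0.03 -0.01 -0.028 0 0 0 1;-0.07 -0.02 -0.028 0 0 0 1;-0.11 -0.03 -0.028 0 0 0 1;-0.145 -0.04 -0.028 0 0 0 1;-0.169 -0.049 -0.028 0 0 0 1'
python3 -m creep '0.005 -0.035 0 0 0 0 1;0.01 -0.07 0 0 0 0 1;0.016 -0.107 0 0 0 0 1;0.021 -0.143 0 0 0 0 1;0.026 -0.178 0 0 0 0 1'
python3 -m creep '0.005 -0.035 0 0 0 0 1;0.01 -0.07 0 0 0 0 1;0.016 -0.107 0 0 0 0 1;0.021 -0.143 0 0 0 0 1;0.026 -0.178 0 0 0 0 1'
python3 -m creep '0.03 -0.022 0 0 0 -6 1;0.06 -0.044 0 0 0 -12 1;0.09 -0.066 0 0 0 -18 1;0.12 -0.088 0 0 0 -24 1;0.153 -0.109 0 0 0 -28 1'
python3 -m creep '0 0 0 0 0 0 1;0 0 0 0 0 0 1'
```

```text
time: 19.57
position: [562.2, -323.7, 194.7]
tool_rot: [3.141, -0.001, 0.147]
force: [1.2, -0.4, -0.9]
opening: 11.2
grasp_force: 30.0
time: 19.98
position: [384.4, -298.8, 219.9]
tool_rot: [-3.141, 0.001, 0.147]
force: [1.0, 0.2, -0.2]
opening: 11.3
grasp_force: 30.0
time: 20.4
position: [386.7, -118.5, 220.1]
tool_rot: [3.142, -0.001, 0.146]
force: [0.5, 0.4, -0.1]
opening: 11.8
grasp_force: 30.0
time: 20.82
position: [386.4, 61.7, 220.2]
tool_rot: [-3.142, -0.001, 0.147]
force: [0.9, -0.2, -0.0]
opening: 11.6
grasp_force: 30.0
time: 21.23
position: [522.6, 191.9, 219.9]
tool_rot: [-3.141, 0.0, 0.642]
force: [0.4, -1.0, 0.4]
opening: 11.6
grasp_force: 30.0
time: 21.4
position: [523.2, 191.3, 219.4]
tool_rot: [-3.141, 0.0, 0.637]
force: [-0.2, 0.6, -0.7]
opening: 11.5
grasp_force: 30.0
```

```bash
python3 -m creep '0 0 0.04 0 0 0 1;0 0 0.08 0 0 0 1;0 0 0.12 0 0 0 1;0 0 0.155 0 0 0 1;0 0 0.18 0 0 0 1'
python3 -m creep '0 0 0.01 0 0 0 1;0 0 0.018 0 0 0 1;0 0 0.022 0 0 0 1;0 0 0.022 0 0 0 1;0 0 0.022 0 0 0 1'
python3 -m creep '0 0 0 0 0 0 0.62;0 0 0 0 0 0 0.62;0 0 0 0 0 0 0.62;0 0 -0.01 0 0 0 0.62;0 0 -0.03 0 0 0 0.62'
python3 -m creep '0 0 -0.04 0 0 0 0;0 0 -0.08 0 0 0 -1;0 0 -0.12 0 0 0 -1;0 0 -0.15 0 0 0 -1;0 0 -0.15 0 0 0 -1'
```

```text
time: 21.82
position: [519.0, 188.5, 37.5]
tool_rot: [-3.14, 0.004, 0.634]
force: [0.3, 0.1, -0.5]
opening: 11.4
grasp_force: 30.0
time: 22.23
position: [523.3, 190.2, 19.3]
tool_rot: [3.141, -0.002, 0.635]
force: [0.3, 0.1, -0.0]
opening: 11.2
grasp_force: 30.0
time: 22.65
position: [520.5, 189.8, 47.1]
tool_rot: [-3.14, 0.004, 0.636]
force: [-0.2, 0.6, 0.1]
opening: 16.6
grasp_force: 0.0
time: 23.07
position: [526.5, 191.3, 205.8]
tool_rot: [3.137, -0.012, 0.636]
force: [-0.1, 0.9, -0.1]
opening: 46.9
grasp_force: 0.0
```

```bash
python3 -m creep '-0.001 0.04 0 0 0 6 -1;-0.001 0.08 0 0 0 12 -1;-0.001 0.12 0 0 0 18 -1;-0.002 0.16 0 0 0 24 -1;-0.002 0.2 0 0 0 27.2 -1'
python3 -m creep '0 0 0 0 0 0 -1;0 0 0 0 0 0 -1'
python3 - <<'E'
from h import *
o=arm.get_obs();p=o["position"];y=o["tool_rot"][2];print(p,y,go(np.array([654,14.1,40])-p,y))
E
```

```text
time: 23.48
position: [639.7, 26.5, 198.0]
tool_rot: [-3.141, 0.0, 0.156]
force: [0.0, 0.3, 0.9]
opening: 79.6
grasp_force: 0.0
time: 23.65
position: [640.0, 26.2, 197.5]
tool_rot: [-3.141, 0.0, 0.158]
force: [-1.1, -0.9, 0.5]
opening: 87.2
grasp_force: 0.0
[640.04710188  26.1815404  197.51198919] 0.15835121263250174 [0.01187319 0.01413062 0.15751199]
```

```bash
python3 -m creep '0.012 0.014 0.03 0 0 0 -1;0.012 0.014 0.07 0 0 0 -1;0.012 0.014 0.11 0 0 0 -1;0.012 0.014 0.14 0 0 0 0;0.012 0.014 0.157 0 0 0 0'
python3 -m creep '0 0 0 0 0 0 0;0 0 0 0 0 0 0'
python3 -m creep '0 0 0.015 0 0 0 0;0 0 0.03 0 0 0 0;0 0 0.0375 0 0 0 0;0 0 0.0375 0 0 0 0;0 0 0.0375 0 0 0 0'
python3 -m creep '0 0 0 0 0 0 1;0 0 0 0 0 0 1;0 0 0 0 0 0 1;0 0 0 0 0 0 1;0 0 0 0 0 0 1'
```

```text
time: 24.07
position: [649.2, 18.0, 37.0]
tool_rot: [-3.139, 0.007, 0.163]
force: [-1.0, -0.9, 0.5]
opening: 77.5
grasp_force: 0.0
time: 24.23
position: [651.7, 17.5, 40.3]
tool_rot: [-3.14, 0.003, 0.163]
force: [-0.3, 0.3, 0.6]
opening: 64.8
grasp_force: 0.0
time: 24.65
position: [654.0, 16.5, 4.6]
tool_rot: [3.141, -0.001, 0.162]
force: [0.6, 0.0, 0.6]
opening: 44.2
grasp_force: 0.0
time: 25.07
position: [653.9, 16.1, 4.0]
tool_rot: [3.142, -0.001, 0.161]
force: [-0.9, 0.1, 3.5]
opening: 19.2
grasp_force: 30.0
```

```bash
python3 -m creep '0 0 -0.03 0 0 0 1;0 0 -0.07 0 0 0 1;0 0 -0.11 0 0 0 1;0 0 -0.15 0 0 0 1;0 0 -0.166 0 0 0 1'
python3 -m creep '-0.02 -0.03 0 0 0 0 1;-0.04 -0.06 0 0 0 0 1;-0.06 -0.09 0 0 0 0 1;-0.08 -0.12 0 0 0 0 1;-0.1 -0.15 0 0 0 0 1'
python3 -m creep '-0.02 -0.03 0 0 0 -6 1;-0.04 -0.06 0 0 0 -12 1;-0.051 -0.075 0 0 0 -18 1;-0.051 -0.075 0 0 0 -24 1;-0.051 -0.075 0 0 0 -27.3 1'
python3 -m creep '0 0 0 0 0 0 1;0 0 0 0 0 0 1'
python3 - <<'E'
from h import *
o=arm.get_obs();p=o["position"];y=o["tool_rot"][2];print(p,y,go(np.array([468.5,214,45])-p,y))
E
```

```text
time: 25.48
position: [656.4, 16.0, 175.5]
tool_rot: [3.14, -0.008, 0.161]
force: [0.3, 0.9, 0.1]
opening: 19.1
grasp_force: 30.0
time: 25.9
position: [529.3, 149.0, 169.5]
tool_rot: [-3.141, 0.0, 0.16]
force: [0.4, 0.4, 0.6]
opening: 18.7
grasp_force: 30.0
time: 26.32
position: [466.9, 215.0, 169.5]
tool_rot: [-3.141, 0.0, 0.645]
force: [-0.0, -0.3, -0.8]
opening: 19.0
grasp_force: 30.0
time: 26.48
position: [468.3, 214.1, 169.5]
tool_rot: [-3.142, -0.0, 0.636]
force: [-0.9, -0.1, -0.4]
opening: 18.9
grasp_force: 30.0
[468.32076129 214.05804223 169.4672519 ] 0.6356743537462377 [1.09767435e-04 1.53122588e-04 1.24467252e-01]
```

```bash
python3 -m creep '0 0 0.04 0 0 0 1;0 0 0.08 0 0 0 1;0 0 0.11 0 0 0 1;0 0 0.13 0 0 0 1;0 0 0.14 0 0 0 1'
python3 -m creep '0 0 0.005 0 0 0 1;0 0 0.0095 0 0 0 1;0 0 0.0095 0 0 0 1;0 0 0.0095 0 0 0 1'
python3 -m creep '0 0 0 0 0 0 0.35;0 0 0 0 0 0 0.35;0 0 0 0 0 0 0.35;0 0 -0.01 0 0 0 0.35;0 0 -0.03 0 0 0 0.35'
python3 -m creep '0 0 -0.04 0 0 0 0;0 0 -0.08 0 0 0 -1;0 0 -0.12 0 0 0 -1;0 0 -0.15 0 0 0 -1;0 0 -0.15 0 0 0 -1'
```

```text
time: 26.9
position: [466.8, 213.1, 26.7]
tool_rot: [-3.14, 0.004, 0.635]
force: [-0.6, -0.7, -0.0]
opening: 18.8
grasp_force: 30.0
time: 27.23
position: [469.4, 214.2, 20.8]
tool_rot: [3.141, -0.002, 0.637]
force: [-0.4, 0.9, -0.4]
opening: 18.7
grasp_force: 30.0
time: 27.65
position: [466.8, 213.5, 49.3]
tool_rot: [-3.14, 0.004, 0.637]
force: [0.2, 0.3, 0.4]
opening: 28.8
grasp_force: 0.0
time: 28.07
position: [472.5, 215.4, 207.4]
tool_rot: [3.138, -0.012, 0.638]
force: [0.5, 0.4, 0.5]
opening: 58.5
grasp_force: 0.0
```

```bash
python3 -m creep '-0.028 0.03 0 0 0 0 -1;-0.056 0.06 0 0 0 0 -1;-0.084 0.09 0 0 0 0 -1;-0.084 0.09 0 0 0 0 -1'
python3 -m creep '-0.02 0.02 0 0 0 7 -1;-0.04 0.04 0 0 0 14 -1;-0.04 0.04 0 0 0 21 -1;-0.04 0.04 0 0 0 28 -1;-0.04 0.04 0 0 0 35 -1'
python3 - <<'E'
from h import *
np.set_printoptions(precision=1,suppress=True)
t=arm.capture("top");s=arm.capture("side")
a=blob(t,(310,180,380,265),red);b=blob(s,(265,212,345,245),red)
o=arm.get_obs();p=o["position"];y=o["tool_rot"][2];print(p,y)
if a: print(a["n"],onz(t,a["c"],9),onz(t,a["a"],9),onz(t,a["b"],9))
if b: print(b["n"],b["c"],onz(s,b["c"],11), tri(t,a["c"],s,b["c"]) if a else 0)
print(go(np.array([439,-37.7,60])-p,y))
E
```

```text
time: 28.4
position: [452.8, 86.2, 199.9]
tool_rot: [3.14, 0.003, 0.634]
force: [-0.4, 1.1, 0.4]
opening: 84.6
grasp_force: 0.0
time: 28.82
position: [445.7, 35.5, 199.9]
tool_rot: [-3.141, 0.0, 0.019]
force: [-0.3, -0.6, -0.3]
opening: 88.0
grasp_force: 0.0
[445.8  35.9 199.9] 0.024782092825439417
37 [414.8 -37.7   9. ] [427.3 -37.2   9. ] [402.2 -38.1   9. ]
78 [299.9 226.3] [435.6 -36.3  11. ] (array([422.4, -41.5,  21.2]), np.float64(18.00917608099629))
[-0.   0.1  0.1]
```

```bash
python3 -m creep '-0.009 0.035 0 0 0 0.9 0;-0.009 0.07 0 0 0 0.9 0;-0.009 0.0735 0.04 0 0 0.9 0;-0.009 0.0735 0.08 0 0 0.9 0;-0.009 0.0735 0.12 0 0 0.9 0'
python3 -m creep '0 0 0.02 0 0 0 0;0 0 0.02 0 0 0 0;0 0 0.02 0 0 0 0'
python3 - <<'E'
from h import *
o=arm.get_obs();p=o["position"];y=o["tool_rot"][2];print(p,y,go(np.array([437,-37.7,4])-p,y))
E
```

```text
time: 29.33
position: [440.2, -38.6, 79.5]
tool_rot: [3.141, -0.004, 0.014]
force: [0.1, -0.4, -0.4]
opening: 57.7
grasp_force: 0.0
time: 29.58
position: [438.2, -37.5, 59.3]
tool_rot: [-3.141, 0.003, 0.014]
force: [0.1, -0.4, 0.9]
opening: 44.3
grasp_force: 0.0
[438.17412445 -37.45965306  59.32472122] 0.013926415594183839 [-0.00117736  0.00022397  0.05532472]
```

```bash
python3 -m creep '0 0 0.02 0 0 0 0;0 0 0.04 0 0 0 0;0 0 0.055 0 0 0 0;0 0 0.055 0 0 0 0;0 0 0.055 0 0 0 1'
python3 -m creep '0 0 0 0 0 0 1;0 0 0 0 0 0 1;0 0 0 0 0 0 1;0 0 0 0 0 0 1;0 0 0 0 0 0 1'
python3 -m creep '0 0 -0.04 0 0 0 1;0 0 -0.08 0 0 0 1;0 0 -0.12 0 0 0 1;0 0 -0.15 0 0 0 1;0 0 -0.15 0 0 0 1'
python3 - <<'E'
from h import *
o=arm.get_obs();p=o["position"];y=o["tool_rot"][2];u=np.array([np.cos(.637),np.sin(.637),0])
q=np.array([414.5,303.5,p[2]])-39*u; print(p,y,q,go(q-p,y))
E
```

```text
time: 30.0
position: [440.0, -38.0, 6.0]
tool_rot: [3.141, -0.001, 0.012]
force: [-0.5, 0.6, 0.8]
opening: 40.0
grasp_force: 0.0
time: 30.42
position: [440.0, -38.1, 5.8]
tool_rot: [3.141, -0.002, 0.011]
force: [-0.1, 0.7, 9.6]
opening: 16.9
grasp_force: 30.0
time: 30.83
position: [443.0, -38.9, 160.6]
tool_rot: [3.139, -0.01, 0.011]
force: [0.2, -0.1, -0.4]
opening: 16.6
grasp_force: 30.0
[443.01838986 -38.86873883 160.57298415] 0.011172977069448864 [383.14853445 280.30332766 160.57298415] [-0.05630009 -0.31982106  0.        ]
```

```bash
python3 -m creep '-0.006 -0.032 0 0 0 0 1;-0.011 -0.064 0 0 0 0 1;-0.017 -0.096 0 0 0 0 1;-0.022 -0.128 0 0 0 0 1;-0.028 -0.16 0 0 0 0 1'
python3 -m creep '-0.006 -0.032 0 0 0 -7 1;-0.011 -0.064 0 0 0 -14 1;-0.017 -0.096 0 0 0 -21 1;-0.022 -0.128 0 0 0 -28 1;-0.0275 -0.161 0 0 0 -35.5 1'
python3 -m creep '0 0 0 0 0 0 1;0 0 0 0 0 0 1'
python3 - <<'E'
from h import *
o=arm.get_obs();p=o["position"];y=o["tool_rot"][2];print(p,y,go(np.array([384.5,281.5,45])-p,y))
E
```

```text
time: 31.25
position: [408.5, 122.9, 154.6]
tool_rot: [-3.142, 0.0, 0.01]
force: [0.2, 0.1, 0.1]
opening: 16.4
grasp_force: 30.0
time: 31.67
position: [379.0, 283.6, 154.4]
tool_rot: [-3.142, 0.001, 0.631]
force: [0.6, 0.1, -0.4]
opening: 16.7
grasp_force: 30.0
time: 31.83
position: [379.2, 283.4, 154.3]
tool_rot: [-3.142, 0.001, 0.627]
force: [-0.4, -0.5, 0.2]
opening: 16.5
grasp_force: 30.0
[379.21669793 283.43495136 154.34070809] 0.6272361420725157 [0.003142   0.00466746 0.10934071]
```

```bash
python3 -m creep '0.003 0.0045 0.04 0 0 -0.5 1;0.003 0.0045 0.08 0 0 -0.5 1;0.003 0.0045 0.1 0 0 -0.5 1;0.003 0.0045 0.115 0 0 -0.5 1;0.003 0.0045 0.115 0 0 -0.5 1'
python3 -m creep '0 0 0.01 0 0 0 1;0 0 0.0165 0 0 0 1;0 0 0.0165 0 0 0 1;0 0 0.0165 0 0 0 1'
python3 -m creep '0 0 0 0 0 0 0.55;0 0 0 0 0 0 0.55;0 0 0 0 0 0 0.55;0 0 0 0 0 0 0.55;0 0 -0.01 0 0 0 0.55'
python3 -m creep '0 0 -0.03 0 0 0 0.5;0 0 -0.07 0 0 0 -1;0 0 -0.11 0 0 0 -1;0 0 -0.15 0 0 0 -1;0 0 -0.15 0 0 0 -1'
python3 -m creep '0.04 0.04 0 0 0 0 -1;0.08 0.08 0 0 0 0 -1;0.12 0.12 0 0 0 0 -1;0.12 0.16 0 0 0 0 -1;0.12 0.19 0 0 0 0 -1'
python3 -m creep '0.04 0.04 0 0 0 0 -1;0.06 0.06 0 0 0 0 -1;0.06 0.08 0 0 0 0 -1;0.06 0.08 0 0 0 0 -1'
python3 - <<'E'
from h import *
t=arm.capture("top")["image"];s=arm.capture("side")["image"]
cv2.imwrite("pics/t7.png",t[:,:,::-1]);cv2.imwrite("pics/s7.png",s[:,:,::-1])
k=lambda i,x,y,w,h,f:cv2.resize(i[y:y+h,x:x+w],None,fx=f,fy=f,interpolation=cv2.INTER_CUBIC)
cv2.imwrite("pics/c7.png",np.hstack([k(t,195,175,100,100,4),k(s,235,135,100,100,4)])[:,:,::-1])
E
```

```text
time: 32.25
position: [382.8, 277.7, 37.0]
tool_rot: [-3.141, 0.007, 0.63]
force: [0.4, -0.6, 0.1]
opening: 16.8
grasp_force: 30.0
time: 32.58
position: [385.3, 280.0, 23.8]
tool_rot: [-3.142, 0.0, 0.632]
force: [0.5, 1.0, -0.0]
opening: 16.9
grasp_force: 30.0
time: 33.0
position: [384.3, 280.1, 32.7]
tool_rot: [-3.141, 0.002, 0.633]
force: [-0.5, -0.6, 0.0]
opening: 19.8
grasp_force: 0.0
time: 33.42
position: [389.4, 283.0, 190.7]
tool_rot: [3.14, -0.013, 0.634]
force: [0.6, 0.8, 0.6]
opening: 45.3
grasp_force: 0.0
time: 33.83
position: [578.9, 214.1, 183.1]
tool_rot: [-3.142, -0.002, 0.635]
force: [0.6, 1.0, 0.4]
opening: 78.4
grasp_force: 0.0
time: 34.17
position: [676.0, 181.6, 182.2]
tool_rot: [3.139, -0.001, 0.631]
force: [-0.4, 0.0, 0.5]
opening: 88.0
grasp_force: 0.0
```

View pics/c7.png

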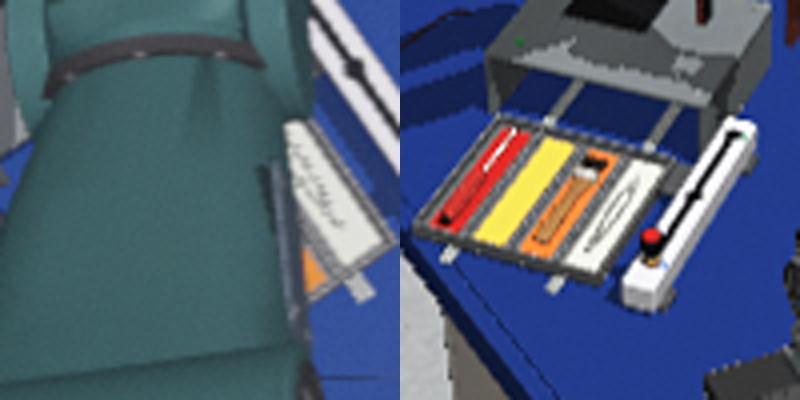

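The side crop shows the tools lying in the correct lanes: screwdriver red, brush orange, tweezers white. The yellow lane is empty and the button is up at the blue end. I'll check the along-lane offsets numerically and return to the button.

```bash
python3 -m creep '-0.04 -0.004 0 0 0 0 -1;-0.08 -0.008 0 0 0 0 -1;-0.12 -0.012 0 0 0 0 -1;-0.16 -0.016 0 0 0 0 -1;-0.195 -0.019 0 0 0 0 -1'
python3 -m creep '-0.023 0 0.03 0 0 0 -1;-0.023 0 0.06 0 0 0 -1;-0.023 0 0.08 0 0 0 -1;-0.023 0 0.08 0 0 0 -1;-0.023 0 0.08 0 0 0 -1'
python3 - <<'E'
from h import *
np.set_printoptions(precision=1,suppress=True)
o=arm.get_obs();p=o["position"];y=o["tool_rot"][2];print(p,y,go(np.array([489.5,68,54.5])-p,y))
t=arm.capture("top");s=arm.capture("side");s["image"]=cv2.imread("pics/s7.png")[:,:,::-1]
u=np.array([np.cos(.637),np.sin(.637)]);w=np.array([-u[1],u[0]])
oc=lambda X,Y:(235+(X-400)/4-.4,135+Y/4-.4)
for n,a,b,m in(("tw",(590,248),(637,181),(507.5,178.3)),("brush",(538,240),(604,158),(476.5,220)),("rs",(443,222),(519,130),(414.5,303.5)),("whitelane",(581,273),(660,165),(507.5,178.3)),("redlane",(430,226),(522,126),(414.5,303.5))):
    z=16 if 'lane' not in n else 12
    A,B=onz(s,oc(*a),z)[:2],onz(s,oc(*b),z)[:2]; e=(A+B)/2-m; print(n,np.linalg.norm(B-A),"along %.1f across %.1f"%(e@u,e@w))
v=blob(s,(305,250,345,292),lambda h,s,v:(s<60)&(v>90)); print("vblock side centroid",v["c"],v["n"],proj(s,(391,-283,20)))
E
```

```text
time: 34.68
position: [499.1, 84.9, 183.0]
tool_rot: [-3.14, 0.002, 0.635]
force: [-0.3, -1.8, 0.1]
opening: 87.6
grasp_force: 0.0
time: 35.1
position: [483.1, 71.8, 103.1]
tool_rot: [-3.14, 0.002, 0.634]
force: [0.1, 0.1, -0.5]
opening: 87.9
grasp_force: 0.0
[483.1  71.8 103.1] 0.6342291789304797 [0. 0. 0.]
tw 116.19008838483892 along -1.1 across 2.3
brush 147.34580860166997 along 5.9 across 1.8
rs 168.30979371185882 along 5.4 across 3.0
whitelane 188.5849779262414 along 1.1 across -5.4
redlane 187.6242740523048 along 8.2 across 10.3
vblock side centroid [324.1 272.6] 199 [324.8 271.7]
```

```bash
python3 -m creep '0.003 0.007 0 0 0 0 -1;0.003 0.007 0.02 0 0 0 -1;0.003 0.007 0.04 0 0 0 0;0.003 0.007 0.0485 0 0 0 0;0.003 0.007 0.0485 0 0 0 0'
python3 -m creep '0 0 0 0 0 0 0;0 0 0 0 0 0 0.5;0 0 0 0 0 0 1;0 0 0 0 0 0 1;0 0 0 0 0 0 1'
python3 -m creep '0 0 0 0 0 0 1;0 0 0 0 0 0 1;0 0 0 0 0 0 1;0 0 0 0 0 0 1;0 0 0 0 0 0 1'
```

```text
time: 35.62
position: [491.4, 67.1, 54.0]
tool_rot: [-3.14, 0.002, 0.633]
force: [0.3, -0.5, 0.1]
opening: 71.4
grasp_force: 0.0
time: 36.03
position: [492.3, 67.2, 55.5]
tool_rot: [3.141, -0.001, 0.633]
force: [-0.5, -0.1, 0.1]
opening: 38.1
grasp_force: 0.0
time: 36.45
position: [490.3, 68.1, 54.9]
tool_rot: [-3.139, 0.001, 0.633]
force: [-3.1, 5.8, 4.5]
opening: 23.5
grasp_force: 30.0
```

```bash
python3 -m creep '0 0 0.004 0 0 0 1;0 0 0.008 0 0 0 1;0 0 0.0108 0 0 0 1;0 0 0.0108 0 0 0 1;0 0 0.0108 0 0 0 1'
python3 -m creep '0.003 0 0 0 0 0 1;0.008 0 0 0 0 0 1;0.014 0 0 0 0 0 1;0.02 0 0 0 0 0 1;0.026 0 0 0 0 0 1'
python3 -m creep '0.007 0 0 0 0 0 1;0.014 0 0 0 0 0 1;0.021 0 0 0 0 0 1;0.028 0 0 0 0 0 1;0.035 0 0 0 0 0 1'
python3 -m creep '0.007 0 0 0 0 0 1;0.014 0 0 0 0 0 1;0.021 0 0 0 0 0 1;0.028 0 0 0 0 0 1;0.035 0 0 0 0 0 1'
```

```text
time: 36.87
position: [490.4, 68.3, 44.3]
tool_rot: [-3.139, 0.001, 0.633]
force: [-3.0, 5.3, 8.3]
opening: 23.3
grasp_force: 30.0
time: 37.28
position: [510.7, 83.4, 44.3]
tool_rot: [-3.139, 0.002, 0.633]
force: [-5.6, 3.2, 8.2]
opening: 23.5
grasp_force: 30.0
time: 37.7
position: [538.9, 104.3, 44.3]
tool_rot: [-3.138, 0.002, 0.633]
force: [-4.9, 3.1, 7.9]
opening: 22.9
grasp_force: 30.0
time: 38.12
position: [567.1, 125.2, 44.3]
tool_rot: [-3.138, 0.002, 0.633]
force: [-5.8, 4.2, 8.0]
opening: 22.8
grasp_force: 30.0
```

```bash
python3 -m creep '0.007 0 0 0 0 0 1;0.014 0 0 0 0 0 1;0.021 0 0 0 0 0 1;0.028 0 0 0 0 0 1;0.035 0 0 0 0 0 1'
python3 -m creep '0.007 0 0 0 0 0 1;0.014 0 0 0 0 0 1;0.021 0 0 0 0 0 1;0.028 0 0 0 0 0 1;0.035 0 0 0 0 0 1'
python3 -m creep '0.007 0 0 0 0 0 1;0.014 0 0 0 0 0 1;0.021 0 0 0 0 0 1;0.028 0 0 0 0 0 1;0.035 0 0 0 0 0 1'
python3 -m creep '0.007 0 0 0 0 0 1;0.013 0 0 0 0 0 1;0.017 0 0 0 0 0 1;0.02 0 0 0 0 0 1;0.02 0 0 0 0 0 1'
```

```text
time: 38.53
position: [595.3, 146.1, 44.4]
tool_rot: [-3.138, 0.002, 0.633]
force: [-5.7, 5.6, 7.0]
opening: 23.5
grasp_force: 30.0
time: 38.95
position: [623.5, 167.0, 44.4]
tool_rot: [-3.138, 0.002, 0.633]
force: [-5.3, 4.9, 7.2]
opening: 23.5
grasp_force: 30.0
time: 39.37
position: [651.7, 187.9, 44.5]
tool_rot: [-3.138, 0.002, 0.633]
force: [-6.5, 4.5, 8.6]
opening: 23.0
grasp_force: 30.0
time: 39.78
position: [668.6, 200.5, 44.7]
tool_rot: [-3.138, 0.0, 0.633]
force: [-5.7, 7.3, 8.0]
opening: 23.1
grasp_force: 30.0
```

```bash
python3 -m creep '-0.0012 0 0 0 0 0 1;-0.0012 0 0 0 0 0 1;-0.0012 0 -0.004 0 0 0 1;-0.0012 0 -0.008 0 0 0 1;-0.0012 0 -0.008 0 0 0 1'
python3 -m creep '0 0 0 0 0 0 0.5;0 0 0 0 0 0 0;0 0 0 0 0 0 -0.5;0 0 0 0 0 0 -0.5;0 0 0 0 0 0 -0.5'
python3 -m creep '0 0 -0.03 0 0 0 -1;0 0 -0.07 0 0 0 -1;0 0 -0.11 0 0 0 -1;0 0 -0.15 0 0 0 -1;0 0 -0.17 0 0 0 -1'
python3 -m creep '-0.07 0.09 0 0 0 0 -1;-0.07 0.09 0 0 0 0 -1;-0.07 0.09 0 0 0 0 -1;-0.07 0.09 0 0 0 0 -1;-0.07 0.09 0 0 0 0 -1'
python3 - <<'E'
from h import *
np.set_printoptions(precision=1,suppress=True)
t=arm.capture("top");s=arm.capture("side");o=arm.get_obs();print(o["position"],o["force"])
a=blob(t,(245,150,290,195),red);b=blob(s,(300,150,340,180),red)
for n,c,q in(("top",t,a),("side",s,b)):
    print(n,q and (q["n"],q["c"]),[proj(c,(666.5,198.5,z)) for z in(65,75)])
if a and b: print(tri(t,a["c"],s,b["c"]))
v=blob(s,(305,250,345,292),lambda h,s,v:(s<60)&(v>90)); print(v["c"],v["n"])
k=lambda i,x,y,w,h,f:cv2.resize(i[y:y+h,x:x+w],None,fx=f,fy=f,interpolation=cv2.INTER_CUBIC)
cv2.imwrite("pics/c8.png",np.hstack([k(t["image"],180,120,133,150,3),k(s["image"],235,135,133,150,3)])[:,:,::-1])
E
```

```text
time: 40.2
position: [667.6, 199.7, 53.1]
tool_rot: [-3.138, -0.001, 0.633]
force: [-4.1, 7.0, 4.3]
opening: 23.5
grasp_force: 30.0
time: 40.62
position: [672.1, 193.1, 52.4]
tool_rot: [3.133, -0.001, 0.635]
force: [10.2, -20.6, -2.7]
opening: 46.4
grasp_force: 10.7
time: 41.03
position: [671.4, 197.0, 227.6]
tool_rot: [3.138, -0.006, 0.633]
force: [1.2, 0.1, 0.5]
opening: 80.0
grasp_force: 0.0
time: 41.45
position: [665.8, 81.2, 222.0]
tool_rot: [-3.141, 0.0, 0.63]
force: [-0.2, 0.5, -0.4]
opening: 87.8
grasp_force: 0.0
[665.8  83.6 221.9] [ 0.8 -0.6 -0.1]
top (23, array([262., 161.])) [array([262.3, 161.7]), array([261.8, 160.9])]
side (7, array([318. , 161.7])) [array([318.7, 163.9]), array([318.7, 162. ])]
(array([664.3, 197.9,  78.2]), np.float64(2.5245270167517537))
[323.9 272.6] 201
```

View pics/c8.png

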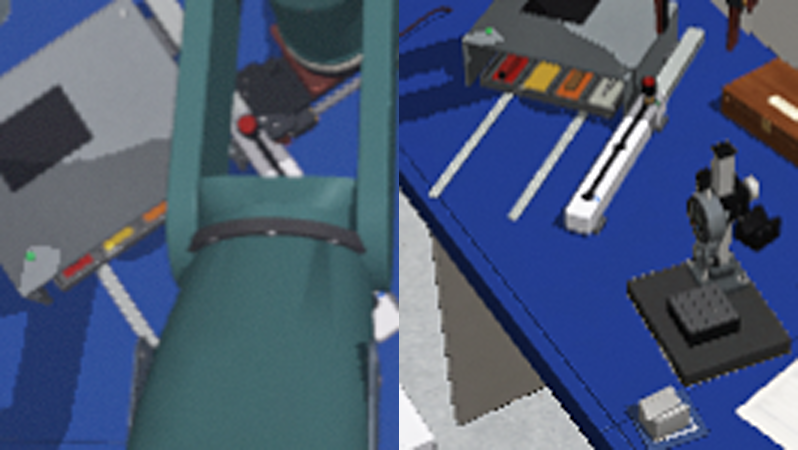

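The button is up at the green hole (disc height z≈75–78), the tray is under the hood with the tools in their lanes, and the V-block is on the felt. The robot is clear, so I'm handing in.

```bash
python3 -m creep '0 0 0 0 0 0 -1;0 0 0 0 0 0 -1;0 0 0 0 0 0 -1' >/dev/null; python3 -c "
from workcell import arm
print(arm.job_done())"
```

```text
the job is handed in; nothing more can be done
None
```

I handed the job in at about 42 s. The V-block is upright on the felt, the red screwdriver, brush and tweezers are in their lanes (no yellow screwdriver was out), and the tray is under the hood with the button up in the green hole; the hand-in returned no verdict, so a pass is unconfirmed.

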